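Gauge a hex nut in a bench caliper with its recessed thumbwheel

TASK

Check the large hex nut in the bench caliper: lay it flat on the bed between the open jaws with a flat facing each jaw, let go of it, then roll the brass thumbwheel in the slider with a fingertip until the moving jaw has closed snugly on the nut. Move the slider by its thumbwheel only, with a light touch that neither leans hard on the wheel nor squeezes the nut hard, and leave the nut gripped there for the reading; leave the other parts and tools lying as they are.

Things in the scene. Friction and masses are not known exactly. Their poses are not given: they have to be found in the camera images.
- big_nut: the large plain steel hex nut (the larger of two loose nuts), lying flat on the bench: 30 mm across flats, 34.6 mm across corners, 16 mm high, 35 to 70 g. Origin at the centre of its underside, z up; two of its flats face +x and -x, the others follow every 60 degrees
- small_nut: the smaller steel hex nut, 24 mm across flats, 13 mm high, origin at the centre of its underside; not to be used
- hex_bolt: steel hex bolt with a nut on it, lying on the bench, 80 mm long (y), 29 mm wide; leave alone
- spanner: steel combination spanner lying on the bench, 215 mm long (y) x 44 x 8 mm; leave alone
- caliper: steel bench caliper held jaws-up on a low green stand; fixed. Origin on the bed's top, in the plane of the fixed jaw's face, z up. Bed: flat bar 16 mm wide (x), from y = +20 to -158 mm, top at z = 0 (92 to 102 mm above the bench; differs each time). Fixed jaw: upright plate 8 mm thick (x), y = 0 to +9 mm (16 at its foot), 38 mm high. The slider rides on the bed at -y and closes toward +y
- wheel_top (a point): topmost point of the brass thumbwheel's knurled rim, 22 mm above the bed; rides with the slider, 44 mm behind the moving jaw's face. Only 4 mm of the rim stand out of the slot in the top of the slider's dark case; that top is 28 mm wide (x) and 64 mm long (y), the wheel in its middle. The wheel does not sink when pressed; a press of 5 to 8 N is plenty to turn it
- thumbwheel (a joint): angle of the brass thumbwheel (22 mm diameter, 9 mm wide, axis along the caliper's x). It rolls on the bed like a pinion, without slip: its angle is gap / 11 mm. Dragging the rim's top toward the caliper's +y turns it backward and closes the jaw; the slider follows by half the way that the rim's top is dragged
- moving_jaw (a point): middle of the moving jaw's measuring face, 20 mm above the bed; the jaw is an upright steel plate 8 mm thick (x), 9 mm long (y; 16 at its foot), 38 mm high, at the +y end of the slider's case
- slider (a joint): gap between the jaws' faces in m, 0 when they touch, 0.070 at most; starts at 0.048 to 0.062. Slides with about 4 N of friction and stays where it is left, so the rim needs 2 to 3 N of drag; of any extra drag the nut feels about double
Mind the look-alikes: they are no part of the job. What is shaped like the big_nut but purple or turquoise is not meant.

How it is judged:
By the outcome, as a careful person would: the job done as asked, in the order asked, and still so for the second after the job is handed in, with the robot touching nothing.
It also fails if it takes over 61 s, if anything falls off the work surface, if the arm or the gripper's body presses on something with over 40 N, if the wrist force passes 120 N, or if a joint passes its speed limit or range.

ROBOT

A 7-joint arm with a two-finger parallel gripper is mounted at the origin on a cart in front of the work surface, level with it; the furniture and walls round the work are solid. World frame = base frame: x ahead of the robot, y to its left, z up, the work surface at z = 0. Lengths are in m, angles in rad, forces in N, time in s.
With the tool pointing down it reaches from about 0.425 to 0.95 m from the base axis. Payload 4.7 kg.
Tool frame: the origin (TCP) lies at the very end of the fingers, on their centre line; the grasp point (between the pads) lies 19 mm behind it; z points along the fingers, y is the line along which they close (so a half turn about z gives the same grasp; the last joint's range is limited). The gripper opens to 87 mm and grips with 3 to 60 N. Pads are 19 mm wide; open, the fingers measure 117 mm over their backs; the gripper's body (75 mm by 190 mm) begins 51 mm behind the grasp point.
Start: joints at [-1.341, 0.469, -0.049, 1.532, 0.024, 1.141, -0.082], TCP at [0.173, 0.653, 0.223] pointing down, gripper open.
Joint ranges: [-2.59, 2.59], [-0.33, 1.99], [-1.39, 1.29], [0.1, 2.45], [-1.04, 4.18], [0.21, 1.99], [-2.66, 2.66]. Speed limits (rad/s): [2.57, 2.57, 3.14, 3.14, 3.14, 3.14, 3.14].

INTERFACE

Orientations are given as a rotation vector (axis times angle).
In Python, from rig import r, vision gives the robot as it stands. The module is installed in compiled form; this text tells all that it offers.
- The arm moves only by the tool step_arm, never from a script. Its argument "increments" is a list of rows, each an object of numbers: "dx", "dy", "dz": the shift along the tool's x, y, z in cm; "yaw": the turn about the tool's z in rad. In form: [{"dx": .., "dy": .., "dz": .., "yaw": ..}, ...]. A call has 1 to 8 rows; each row is the pose to reach, as a shift and turn from the pose commanded when the call began, along the tool's axes at that moment; what a row does not reach only later rows make up. A row lasts 1/8 s, in which the tool goes at most 62.5 mm and 10.7 degrees, less where a joint would pass 70% of its speed; a pose out of reach is approached as far as the arm can. A call with a gripper value outside its range is refused whole. "fingers" is the opening, from 0 (shut) to 1 (fully open), set as the call begins (left out, the last holds). The fingers move at their own pace and stop on an object; "newtons" is the grip in N (left out, the last holds). Time passes only in rows, so rows that repeat a pose let the fingers close. It gives the time, the measured TCP pose, the force, the opening and the grip force at its end, in the units of the state.
- r.state(): the state, without advancing time (a new reading comes with each control period).
- vision.grab_frame(name): name is "scene" or "top" or "wrist"; returns a dict with "color" (384x512x3 uint8, red, green, blue), "K" (3x3 intrinsics, pixels), "R" (3x3) and "t" (3): a world point X has camera coordinates R X + t; the wrist camera has in their place "mount" (4x4, takes a point from camera to tool coordinates, whose origin is the TCP and whose axes are the flange's). Camera axes: x right, y down, z forward; pixel columns grow to the right and rows downward; lengths in m; the calibration is good to about 2 mm. A picture is of the moment at which its call begins: read the wrist's pose just before it. There is no depth.
- r.sign_off(): hands the job in; it is judged then, once.
The state is a dict: "t": time; "q": joint angles; "joint_velocities": joint speeds; "effort": joint torques, N m; "tcp_pos": TCP position; "orientation": TCP orientation; "ft_force": force on the tool from outside, world axes, zero at the start; "moment": the same for the moment, N m; "opening": opening from 0.0 (shut) to 1.0 (fully open); "gripper_force": force on a finger pad.
Only numpy, scipy, OpenCV 4.12 (cv2) and the standard library are available. Lean on these libraries where they do the work, as an engineer would, in place of code of your own. Each camera call takes 0.05 s, during which the arm holds its last target. There are 200 camera calls.

## Working session

There is one attempt and no reset: what is moved stays moved. The work goes in short steps, Python scripts to look and compute and a tool call to move; the robot and the scene stay as the last step left them, time stands still between calls to the robot, and variables do not carry over. Pictures are saved under pics/ and viewed, at most 10 in all, crops included, and the job is handed in when it is done.

Besides the shell and the picture viewer there is one more tool, called after "Emit:" in YAML: its name, and indented under it one key for each argument. step_arm: Moves the arm, as the interface text tells. Its arguments: {"type":"object","properties":{"increments":{"type":"array","items":{"type":"object","properties":{"dx":{"type":"number"},"dy":{"type":"number"},"dz":{"type":"number"},"yaw":{"type":"number"}}}},"fingers":{"type":"number"},"newtons":{"type":"number"}},"required":["increments"]}

```bash
mkdir -p pics; python3 - <<'E'
from rig import r, vision
import cv2,numpy as np,pickle
s=r.state();print({k:np.round(v,3) for k,v in s.items()})
F={}
for n in ["scene","top","wrist"]:
    f=vision.grab_frame(n);F[n]=f
    cv2.imwrite(f"pics/{n}0.png",f["color"][:,:,::-1])
    print(n,{k:np.round(v,3).tolist() for k,v in f.items() if k!="color"})
F["state"]=s
pickle.dump(F,open("f0.pkl","wb"))
a=np.hstack([F["scene"]["color"],F["top"]["color"]])
cv2.imwrite("pics/a.png",cv2.resize(np.vstack([F["scene"]["color"],F["top"]["color"]])[:,:,::-1],(800,1200))[:600])
cv2.imwrite("pics/b.png",cv2.resize(F["top"]["color"][:,:,::-1],(800,600),interpolation=cv2.INTER_CUBIC))
E
```

```text
{'t': np.float64(0.0), 'q': array([-1.341,  0.469, -0.049,  1.534,  0.024,  1.141, -0.082]), 'joint_velocities': array([-0.   , -0.001,  0.   ,  0.001,  0.001, -0.001,  0.   ]), 'effort': array([ 0.0000e+00, -5.0799e+01, -8.0000e-02, -2.3616e+01, -6.1000e-02,
        3.8000e-02,  0.0000e+00]), 'tcp_pos': array([0.173, 0.652, 0.222]), 'orientation': array([-4.050e-01, -3.115e+00,  3.000e-03]), 'ft_force': array([-0.437,  0.35 , -0.463]), 'moment': array([-0.004,  0.013, -0.015]), 'gripper_force': np.float64(0.0), 'opening': np.float64(0.999)}
scene {'K': [[363.288, 0.0, 258.639], [0.0, 363.288, 191.75], [0.0, 0.0, 1.0]], 'R': [[0.513, -0.858, -0.003], [-0.641, -0.381, -0.666], [0.57, 0.344, -0.746]], 't': [-0.351, 0.383, 0.664]}
top {'K': [[455.326, 0.0, 263.344], [0.0, 455.326, 198.248], [0.0, 0.0, 1.0]], 'R': [[-0.003, -1.0, 0.004], [-0.997, 0.003, -0.078], [0.078, -0.004, -0.997]], 't': [-0.097, 0.53, 0.928]}
wrist {'K': [[303.228, 0.0, 258.85], [0.0, 303.228, 189.4], [0.0, 0.0, 1.0]], 'mount': [[0.001, -0.965, -0.262, 0.071], [1.0, 0.0, 0.001, 0.0], [-0.001, -0.262, 0.965, -0.162], [0.0, 0.0, 0.0, 1.0]]}
```

View pics/a.png

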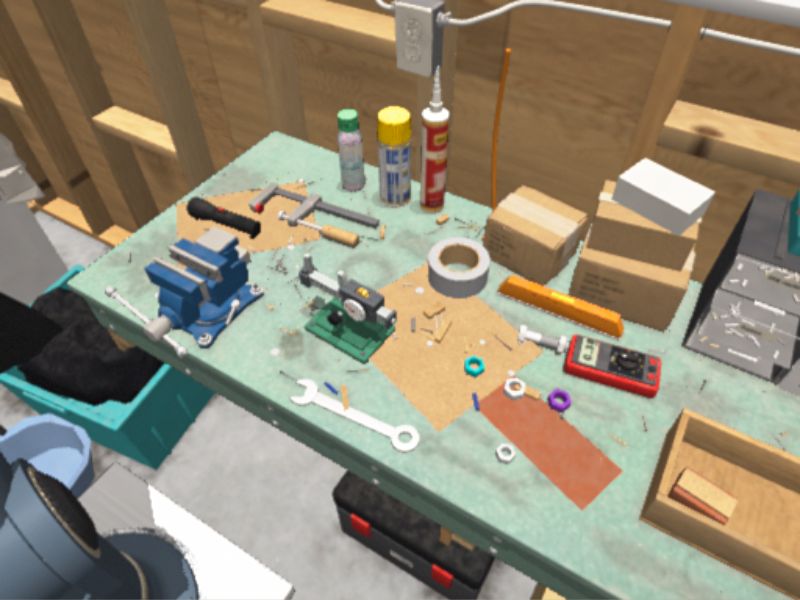

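View pics/b.png

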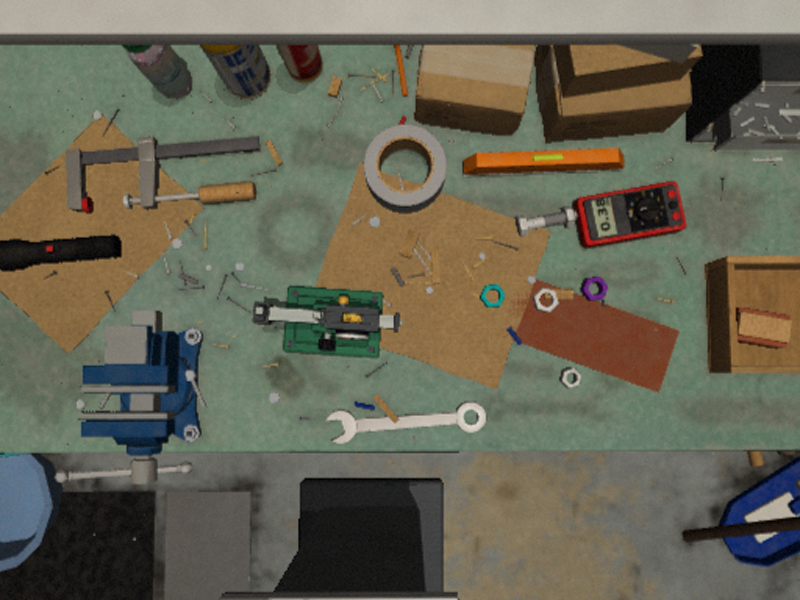

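In the top view (512-px scale) the steel hex candidates are at about (349,192) and (365,241). The turquoise (314,189) and purple (380,185) ones are look-alikes. The caliper's fixed jaw is at about (171,200) and its slider at about (225,204). Next I'll confirm with an enlarged crop and measure.

```bash
cat > h.py <<'E'
import numpy as np,cv2,pickle
from scipy.spatial.transform import Rotation as Ro
def cam(f,s=None):
    "returns K,R,t (world->cam)"
    if "R" in f: return f["K"],np.array(f["R"]),np.array(f["t"])
    T=np.eye(4);T[:3,:3]=Ro.from_rotvec(s["orientation"]).as_matrix();T[:3,3]=s["tcp_pos"]
    C=np.linalg.inv(T@f["mount"]);return f["K"],C[:3,:3],C[:3,3]
def ray(c,p):
    K,R,t=c;d=R.T@np.linalg.solve(K,[p[0],p[1],1.]);return -R.T@t,d/np.linalg.norm(d)
def onz(c,p,z):
    o,d=ray(c,p);return o+d*(z-o[2])/d[2]
def tri(l):
    "least squares crossing of rays [(cam,pix)]; returns point and rms miss"
    A=np.zeros((3,3));b=np.zeros(3);rs=[]
    for c,p in l:
        o,d=ray(c,p);P=np.eye(3)-np.outer(d,d);A+=P;b+=P@o;rs.append((o,P))
    X=np.linalg.solve(A,b);return X,[float(np.linalg.norm(P@(X-o))) for o,P in rs]
def proj(c,X):
    K,R,t=c;v=K@(R@np.asarray(X)+t);return v[:2]/v[2]
E
python3 - <<'E'
from h import *
F=pickle.load(open("f0.pkl","rb"))
T,S=F["top"],F["scene"];ct,cs=cam(T),cam(S)
for p,n in [((349,192),'big'),((365,241),'small'),((171,200),'fixedjaw'),((225,204),'wheel')]:
    X=onz(ct,p,0.11 if n in('fixedjaw','wheel') else .016);print(n,X.round(3),"scene px",proj(cs,X).round())
def crop(im,x,y,w,h,W,H): return cv2.resize(im[y:y+h,x:x+w],(W,H),interpolation=cv2.INTER_CUBIC)
t,s=T["color"],S["color"]
a=np.hstack([crop(t,325,175,80,80,400,300),crop(s,300,220,80,80,400,300)])
b=np.hstack([crop(t,155,175,110,80,400,300),crop(s,180,155,90,75,400,300)])
cv2.imwrite("pics/c.png",np.vstack([a,b])[:,:,::-1])
E
```

```text
big [ 0.543 -0.279  0.016] scene px [329. 246.]
small [ 0.44  -0.31   0.016] scene px [323. 287.]
fixedjaw [0.52  0.075 0.11 ] scene px [199. 171.]
wheel [ 0.512 -0.026  0.11 ] scene px [231. 188.]
```

View pics/c.png

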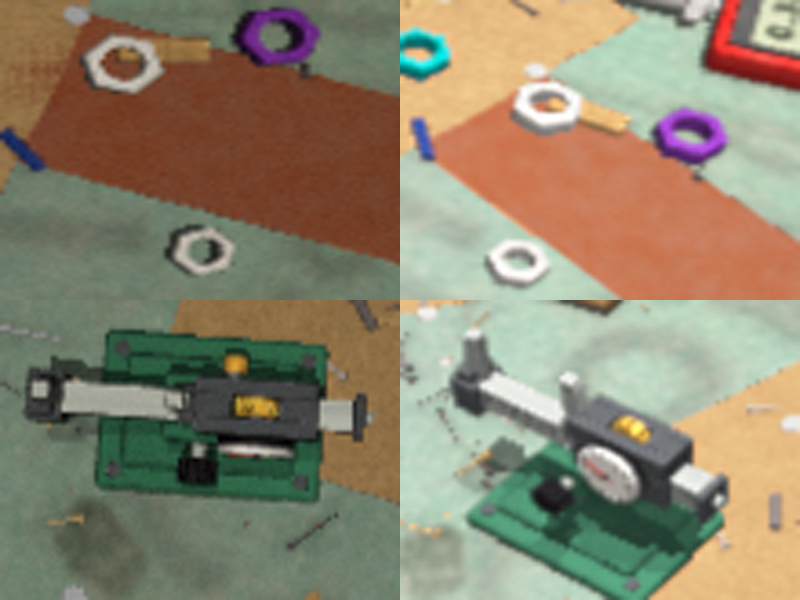

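The crop shows two plain steel nuts. The upper one, at top (349,188) and scene (329,241), is clearly larger than the lower one at (365,225), about 15.6 px wide against 13. The larger one is big_nut. The fixed jaw is at the left (+y) end and the slider with the brass wheel is at the right. I'll move over the caliper first.

Emit:
step_arm:
  increments:
    - {"dx":-4.1,"dy":-4.2,"dz":-0.4,"yaw":0.11}
    - {"dx":-8.2,"dy":-8.4,"dz":-0.8,"yaw":0.22}
    - {"dx":-12.3,"dy":-12.6,"dz":-1.2,"yaw":0.33}
    - {"dx":-16.4,"dy":-16.8,"dz":-1.6,"yaw":0.44}
    - {"dx":-20.5,"dy":-21,"dz":-2,"yaw":0.55}
    - {"dx":-24.6,"dy":-25.2,"dz":-2.4,"yaw":0.66}
    - {"dx":-28.7,"dy":-29.4,"dz":-2.8,"yaw":0.77}
    - {"dx":-32.8,"dy":-33.6,"dz":-3.2,"yaw":0.88}

```text
t: 1.15
tcp_pos: [0.4044, 0.242, 0.2547]
orientation: [-1.698, -2.643, -0.001]
ft_force: [-0.0, 0.5, -0.3]
opening: 0.999
gripper_force: 0.0
```

```bash
cat >> h.py <<'E'
def inc(s,X,ang=None):
    "increments (cm,rad) to TCP X with tool y at world heading ang (mod pi)"
    R=Ro.from_rotvec(s["orientation"]).as_matrix();d=R.T@(np.asarray(X)-s["tcp_pos"])*100
    a=np.arctan2(R[1,1],R[0,1]);w=0
    if ang is not None:
        w=-(ang-a);w=(w+np.pi/2)%np.pi-np.pi/2
    return d.round(2),round(float(w),3),round(float(a),3)
E
python3 - <<'E'
from h import *
from rig import r
print(inc(r.state(),[.52,.01,.26],0))
E
```

```text
(array([-25.9 ,   0.88,  -0.54]), 0.429, 0.429)
```

Emit:
step_arm:
  increments:
    - {"dx":-5.2,"dy":0.2,"dz":-0.1,"yaw":0.09}
    - {"dx":-10.4,"dy":0.4,"dz":-0.2,"yaw":0.18}
    - {"dx":-15.6,"dy":0.6,"dz":-0.3,"yaw":0.27}
    - {"dx":-20.8,"dy":0.8,"dz":-0.4,"yaw":0.36}
    - {"dx":-25.9,"dy":0.9,"dz":-0.5,"yaw":0.43}
    - {"dx":-25.9,"dy":0.9,"dz":-0.5,"yaw":0.43}

```text
t: 1.9
tcp_pos: [0.5213, 0.0078, 0.2597]
orientation: [2.227, 2.213, -0.001]
ft_force: [-0.5, -0.1, 0.1]
opening: 1.0
gripper_force: 0.0
```

```bash
python3 - <<'E'
from h import *
from rig import r,vision
s=r.state();f=vision.grab_frame("wrist");pickle.dump((s,f),open("w1.pkl","wb"))
print(s["tcp_pos"],inc(s,s["tcp_pos"],0))
cv2.imwrite("pics/w1.png",cv2.resize(f["color"][:,:,::-1],(800,600),interpolation=cv2.INTER_CUBIC))
print(inc(s,[.54,-.28,.2],0))
E
```

```text
[0.52128963 0.00775701 0.25968276] (array([0., 0., 0.]), -0.006, -0.006)
(array([-28.75,   2.04,   6.03]), -0.006, -0.006)
```

View pics/w1.png

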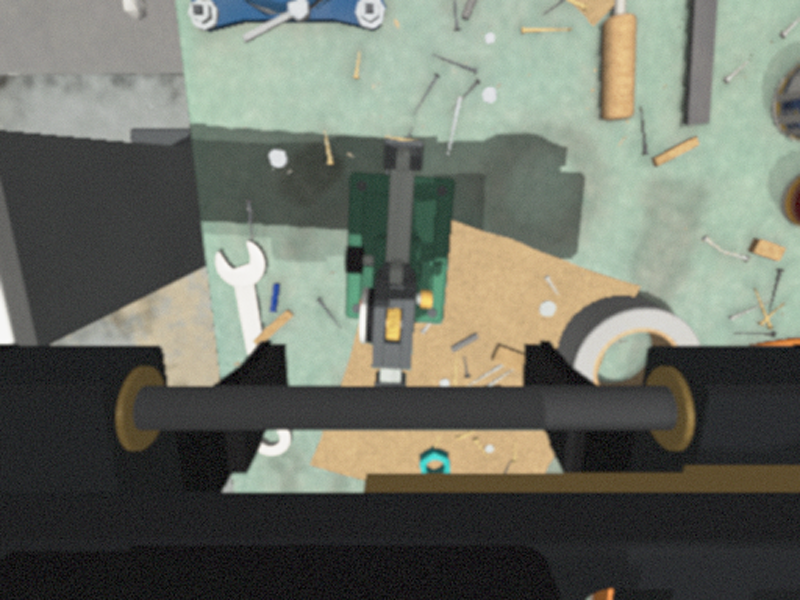

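The wrist view shows the caliper from its fixed-jaw foot at (403,150) to the wheel at (393,323), in the arm's shadow. Next I'll go over the nut.

Emit:
step_arm:
  increments:
    - {"dx":-5.8,"dy":0.4,"dz":0.4}
    - {"dx":-11.6,"dy":0.8,"dz":1}
    - {"dx":-17.4,"dy":1.2,"dz":2}
    - {"dx":-23.2,"dy":1.6,"dz":3.5}
    - {"dx":-28.7,"dy":2.0,"dz":5}
    - {"dx":-28.7,"dy":2.0,"dz":6}
    - {"dx":-28.7,"dy":2.0,"dz":6}

```text
validation failed for argument at $.in...
```

```bash
cat >> h.py <<'E'
def white(im):
    h=cv2.cvtColor(im,cv2.COLOR_RGB2HSV);return ((h[:,:,1]<60)&(h[:,:,2]>150)).astype(np.uint8)*255
def hexes(im,lo=60,hi=4000):
    out=[]
    for c in cv2.findContours(white(im),cv2.RETR_EXTERNAL,cv2.CHAIN_APPROX_NONE)[0]:
        if lo<cv2.contourArea(cv2.convexHull(c))<hi:
            (x,y),rr=cv2.minEnclosingCircle(c);out.append((x,y,rr,cv2.contourArea(c)))
    return np.round(out,1)
E
python3 - <<'E'
from h import *
from rig import r,vision
F=pickle.load(open("f0.pkl","rb"))
s=r.state();f=vision.grab_frame("wrist");pickle.dump((s,f),open("w2.pkl","wb"))
cw=cam(f,s);print("pred px",proj(cw,[.546,-.279,.016]));print(s["tcp_pos"])
for n,im in(("w",f["color"]),("t",F["top"]["color"]),("s",F["scene"]["color"])):
    print(n);print([h.tolist() for h in hexes(im)])
x,y=proj(cw,[.543,-.279,.016]).astype(int);im=f["color"]
cv2.imwrite("pics/w2.png",cv2.resize(im[max(0,y-90):y+60,max(0,x-100):x+100],(800,600),interpolation=cv2.INTER_CUBIC)[:,:,::-1]);print(x,y)
E
```

```text
pred px [274.52483644 340.84368417]
[0.52049057 0.01061105 0.25932088]
w
[[187.5, 311.0, 44.5, 1877.5], [250.0, 242.0, 7.2, 95.5], [399.0, 228.5, 20.3, 602.0], [276.1, 209.5, 8.2, 20.5], [350.5, 199.5, 5.7, 86.5], [4.0, 198.0, 21.4, 200.0], [178.5, 103.0, 6.1, 92.5]]
t
[[492.3, 325.8, 16.2, 244.0], [65.0, 302.5, 18.1, 39.5], [259.5, 267.0, 50.5, 831.5], [365.5, 241.5, 5.7, 85.0], [187.2, 202.5, 15.2, 168.0], [349.2, 191.8, 7.5, 138.0], [340.4, 142.5, 7.8, 61.0]]
s
[[328.0, 375.6, 14.5, 400.5], [2.0, 343.0, 10.2, 132.0], [19.5, 329.0, 13.2, 322.5], [8.8, 259.6, 16.2, 174.5], [477.0, 201.4, 42.4, 3065.5], [360.8, 168.7, 18.5, 206.0], [136.5, 153.0, 13.6, 211.0], [344.5, 138.0, 25.8, 442.5], [13.5, 124.5, 10.5, 65.5], [426.5, 117.5, 31.0, 1002.0], [223.0, 92.5, 9.0, 119.0], [278.0, 59.8, 17.9, 195.0], [266.3, 37.1, 11.9, 219.0], [479.5, 26.5, 32.4, 151.0], [484.5, 5.0, 27.0, 258.0], [354.5, 11.5, 74.5, 336.5], [261.4, 4.0, 21.8, 290.5]]
272 340
```

View pics/w2.png

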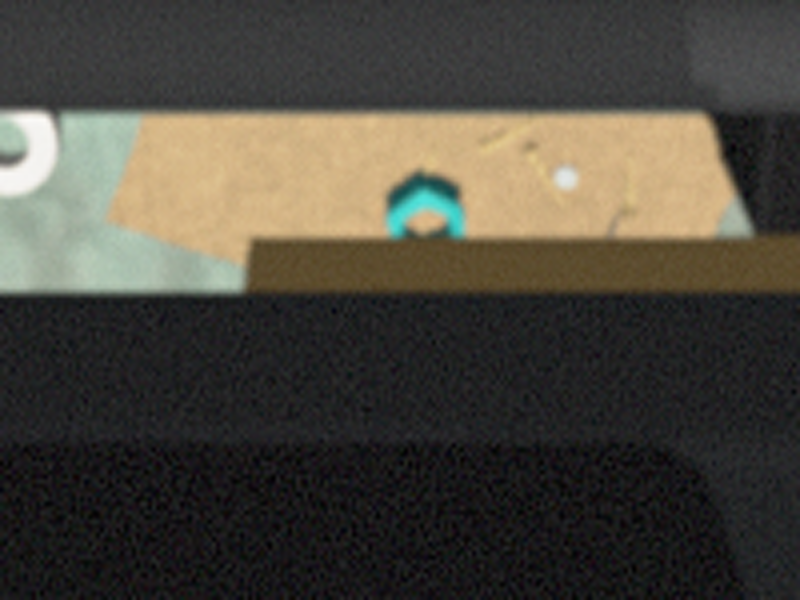

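The move was refused, so the arm hasn't moved and this crop only shows the turquoise nut. I'll retry with all fields present.

Emit:
step_arm:
  increments:
    - {"dx":-5.8,"dy":0.4,"dz":0.4,"yaw":0}
    - {"dx":-11.6,"dy":0.8,"dz":1,"yaw":0}
    - {"dx":-17.4,"dy":1.2,"dz":2,"yaw":0}
    - {"dx":-23.2,"dy":1.6,"dz":3.5,"yaw":0}
    - {"dx":-28.7,"dy":2.0,"dz":5,"yaw":0}
    - {"dx":-28.7,"dy":2.0,"dz":6,"yaw":0}
    - {"dx":-28.7,"dy":2.0,"dz":6,"yaw":0}

```text
t: 2.88
tcp_pos: [0.541, -0.272, 0.1982]
orientation: [-2.214, -2.224, -0.0]
ft_force: [-0.1, 0.6, 0.0]
opening: 0.997
gripper_force: 0.0
```

```bash
python3 - <<'E'
from h import *
from rig import r,vision
F=pickle.load(open("f0.pkl","rb"))
s=r.state();f=vision.grab_frame("wrist");pickle.dump((s,f),open("w2.pkl","wb"))
cw=cam(f,s);print("pred px",proj(cw,[.546,-.279,.016]))
print([h.tolist() for h in hexes(f["color"],150)])
print("top/scene",[onz(cam(F["top"]),(349.2,191.8),.012).round(4)])
im=f["color"];x,y=proj(cw,[.543,-.279,.016]).astype(int);print(x,y)
cv2.imwrite("pics/w2b.png",cv2.resize(im[y-45:y+45,x-60:x+60],(800,600),interpolation=cv2.INTER_CUBIC)[:,:,::-1])
E
```

```text
pred px [262.77615819 177.59624396]
[[149.0, 71.5, 18.3, 228.5], [435.8, 9.0, 15.7, 352.0], [150.5, 23.5, 36.2, 1104.0]]
top/scene [array([ 0.5437, -0.2801,  0.012 ])]
260 177
```

View pics/w2b.png

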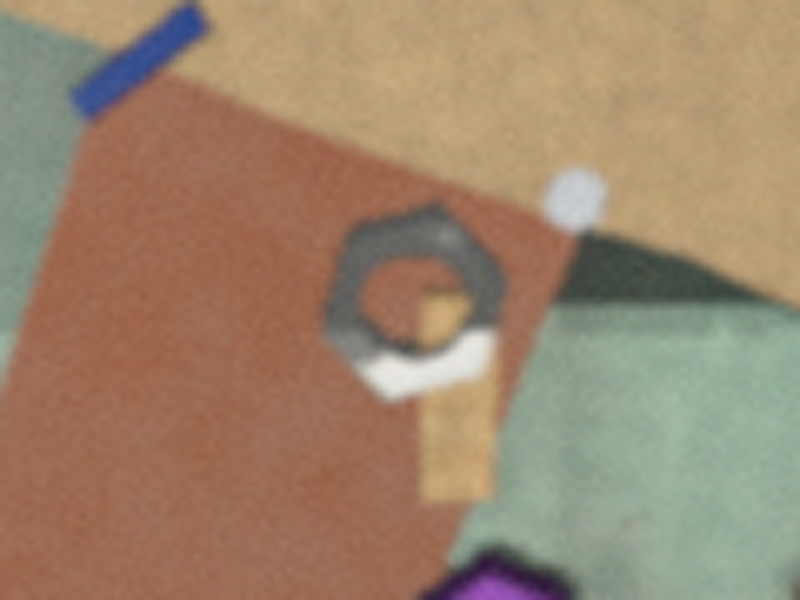

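The wrist crop shows the steel nut on the brown sheet, centre near crop (415,300), i.e. full-frame (322,177) − 60 + 62. It is partly shadowed. One flat is lit white and the purple look-alike is at the lower right.

```bash
cat >> h.py <<'E'
def blob(im,x,y,rad=22,sat=60,val=70):
    "hull of the low-saturation blob nearest (x,y)"
    h=cv2.cvtColor(cv2.GaussianBlur(im,(3,3),0),cv2.COLOR_RGB2HSV);m=((h[:,:,1]<sat)&(h[:,:,2]>val)).astype(np.uint8)*255
    k=np.zeros_like(m);cv2.circle(k,(int(x),int(y)),rad,255,-1);m&=k
    c=max(cv2.findContours(m,cv2.RETR_EXTERNAL,cv2.CHAIN_APPROX_NONE)[0],key=lambda c:cv2.contourArea(cv2.convexHull(c)))
    H=cv2.convexHull(c);M=cv2.moments(H);return H[:,0,:].astype(float),(M["m10"]/M["m00"],M["m01"]/M["m00"]),cv2.contourArea(H)
def hexang(cw,H,z):
    "hex centre hull on plane z, heading of a flat normal (mod 60deg), area, widths"
    P=np.array([onz(cw,p,z)[:2] for p in H]);e=np.roll(P,-1,0)-P;L=np.linalg.norm(e,axis=1);a=np.arctan2(e[:,1],e[:,0])+np.pi/2
    v=np.sum(L*np.exp(6j*a));b=np.angle(v)/6
    w=[np.ptp(P@[np.cos(b+k*np.pi/3),np.sin(b+k*np.pi/3)])*1e3 for k in range(3)]
    return np.degrees(b),abs(v)/L.sum(),np.round(w,1)
E
python3 - <<'E'
from h import *
F=pickle.load(open("f0.pkl","rb"));s,f=pickle.load(open("w2.pkl","rb"))
l=[]
for n,ff,st,p,sat,rad in(("w",f,s,(262,177),90,19),("t",F["top"],None,(349,192),75,11),("s",F["scene"],None,(329,247),75,11)):
    H,c,A=blob(ff["color"],*p,rad,sat);cc=cam(ff,st);l.append((cc,c));print(n,np.round(c,1),A,len(H),onz(cc,c,.008).round(4),hexang(cc,H,.008))
print(tri(l));print(tri(l[1:]));print(tri(l[::2]))
E
```

```text
w [261.9 177.4] 630.5 17 [ 0.5451 -0.2806  0.008 ] (np.float64(-15.221720419356197), np.float64(0.7377898196982509), array([32.2, 33.2, 33.9]))
t [349.  191.7] 170.5 13 [ 0.5442 -0.2805  0.008 ] (np.float64(-13.835833005492173), np.float64(0.720993904164443), array([29.6, 30.1, 31.3]))
s [330.6 245.6] 235.0 12 [ 0.5529 -0.2812  0.008 ] (np.float64(-20.130386289236778), np.float64(0.14191904045057094), array([50.2, 51.6, 40.8]))
(array([ 0.54497026, -0.28002305,  0.01680572]), [0.0014035675026368175, 0.0019301451570848806, 0.0029890340825655245])
(array([ 0.54447592, -0.28067093,  0.01820852]), [0.0023796208078554247, 0.0023796208078554863])
(array([ 0.54599025, -0.28060835,  0.01629915]), [0.002106250185439584, 0.0021062501854396697])
```

```bash
python3 - <<'E'
from h import *
from rig import r
s=r.state();print(s["tcp_pos"],inc(s,[.5448,-.2805,.06],np.radians(-14)))
E
```

```text
[ 0.54158013 -0.2716805   0.19894151] (array([-0.92,  0.33, 13.89]), 0.25, 0.006)
```

Emit:
step_arm:
  increments:
    - {"dx":-0.3,"dy":0.1,"dz":4,"yaw":0.12}
    - {"dx":-0.9,"dy":0.3,"dz":9,"yaw":0.25}
    - {"dx":-0.9,"dy":0.3,"dz":13.9,"yaw":0.25}
    - {"dx":-0.9,"dy":0.3,"dz":13.9,"yaw":0.25}
    - {"dx":-0.9,"dy":0.3,"dz":13.9,"yaw":0.25}
  fingers: 0.75
  newtons: 15

```text
t: 3.55
tcp_pos: [0.5458, -0.283, 0.0626]
orientation: [2.475, 1.931, 0.003]
ft_force: [-0.3, -0.8, 0.6]
opening: 0.755
gripper_force: 0.0
```

```bash
python3 - <<'E'
from h import *
from rig import r,vision
s=r.state();f=vision.grab_frame("wrist");pickle.dump((s,f),open("w3.pkl","wb"))
cw=cam(f,s);p=proj(cw,[.5448,-.2805,.008]);print("pred px",p)
for sat in(60,90,110):
    H,c,A=blob(f["color"],*p,40,sat);print(np.round(c,1),A,onz(cw,c,.008).round(4),hexang(cw,H,.008))
s2,f2=pickle.load(open("w2.pkl","rb"));print(tri([(cw,c),(cam(f2,s2),(261.9,177.4))]))
print(inc(r.state(),[.5448,-.2805,.004],np.radians(-14)))
x,y=p.astype(int);cv2.imwrite("pics/w3.png",cv2.resize(f["color"][y-75:y+75,x-100:x+100],(800,600))[:,:,::-1])
E
```

```text
pred px [255.59846782 203.15999908]
[255.4 202.5] 1428.0 [ 0.5448 -0.28    0.008 ] (np.float64(-14.327451712649614), np.float64(0.6398748780174227), array([29.5, 32.7, 32.9]))
[255.4 202.7] 1553.5 [ 0.5447 -0.2801  0.008 ] (np.float64(-15.04243458032314), np.float64(0.6408740498175048), array([31. , 33.8, 34.4]))
[265.  206.1] 2877.0 [ 0.5511 -0.2844  0.008 ] (np.float64(-16.25872041260193), np.float64(0.1784252948992782), array([45.8, 47.6, 49.3]))
(array([ 0.54803021, -0.28315086,  0.00556659]), [0.0035459193777536546, 0.0035459193777536676])
(array([ 0.27, -0.21,  5.91]), -0.002, -0.247)
```

View pics/w3.png

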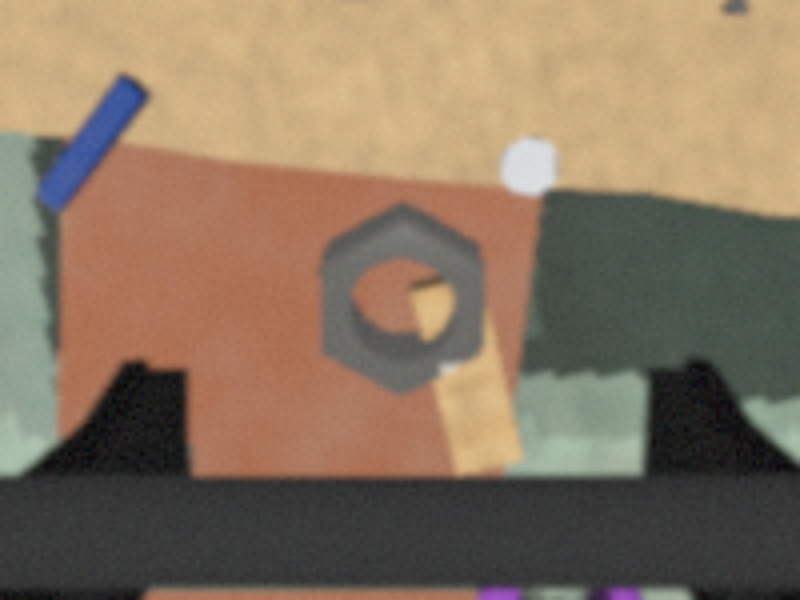

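The nut's flats at crop x=322 and 483 are square to the fingers (187 and 648), centred near (403,295). Now down and grip.

Emit:
step_arm:
  increments:
    - {"dx":0.25,"dy":-0.2,"dz":2,"yaw":0}
    - {"dx":0.25,"dy":-0.2,"dz":4.5,"yaw":0}
    - {"dx":0.25,"dy":-0.2,"dz":5.9,"yaw":0}
    - {"dx":0.25,"dy":-0.2,"dz":5.9,"yaw":0}
    - {"dx":0.25,"dy":-0.2,"dz":5.9,"yaw":0}

```text
t: 4.22
tcp_pos: [0.5435, -0.2813, 0.0028]
orientation: [2.478, 1.928, 0.002]
ft_force: [0.4, -0.3, 0.8]
opening: 0.751
gripper_force: 0.0
```

Emit:
step_arm:
  increments:
    - {"dx":0,"dy":0,"dz":0,"yaw":0}
    - {"dx":0,"dy":0,"dz":0,"yaw":0}
    - {"dx":0,"dy":0,"dz":0,"yaw":0}
    - {"dx":0,"dy":0,"dz":0,"yaw":0}
    - {"dx":0,"dy":0,"dz":0,"yaw":0}
    - {"dx":0,"dy":0,"dz":0,"yaw":0}
  fingers: 0.2
  newtons: 15

```text
t: 4.97
tcp_pos: [0.5427, -0.2807, 0.0015]
orientation: [-2.479, -1.93, -0.0]
ft_force: [-0.7, -0.0, 0.2]
opening: 0.339
gripper_force: 15.0
```

Gripped at 29.5 mm, which matches across-flats. Lift and travel to look at the caliper.

Emit:
step_arm:
  increments:
    - {"dx":0,"dy":0,"dz":-3,"yaw":0}
    - {"dx":0,"dy":0,"dz":-8,"yaw":0}
    - {"dx":0,"dy":0,"dz":-14,"yaw":0.1}
    - {"dx":0,"dy":0,"dz":-20,"yaw":0.2}
    - {"dx":0,"dy":0,"dz":-26,"yaw":0.35}
    - {"dx":0,"dy":0,"dz":-26,"yaw":0.35}

```text
t: 5.72
tcp_pos: [0.5447, -0.2827, 0.2665]
orientation: [2.771, 1.464, 0.01]
ft_force: [-0.5, -0.4, -1.3]
opening: 0.341
gripper_force: 15.0
```

```bash
python3 - <<'E'
from h import *
from rig import r
s=r.state();print(s["tcp_pos"],s["opening"],s["gripper_force"],inc(s,[.51,-.08,.28],np.radians(-34.5)))
F=pickle.load(open("f0.pkl","rb"));s1,f1=pickle.load(open("w1.pkl","rb"))
cams=dict(t=cam(F["top"]),s=cam(F["scene"]),w=cam(f1,s1));ims=dict(t=F["top"]["color"],s=F["scene"]["color"],w=f1["color"])
roi=dict(t=(150,175,120,75),s=(175,150,100,85),w=(215,80,80,180))
for n in "tsw":
    x,y,w,h=roi[n];im=ims[n][y:y+h,x:x+w];hs=cv2.cvtColor(im,cv2.COLOR_RGB2HSV)
    br=((hs[:,:,0]>12)&(hs[:,:,0]<32)&(hs[:,:,1]>150)&(hs[:,:,2]>100)).astype(np.uint8)
    wh=((hs[:,:,1]<50)&(hs[:,:,2]>(150 if n!="w" else 55))).astype(np.uint8)
    for nm,m in(("brass",br),("white",wh)):
        k,lab,st,ce=cv2.connectedComponentsWithStats(m)
        print(n,nm,[( (ce[i]+[x,y]).round(1).tolist(),(st[i][:4]+[x,y,0,0]).tolist(),int(st[i][4])) for i in range(1,k) if st[i][4]>8])
E
```

```text
[ 0.54466668 -0.28268062  0.2664812 ] 0.3410075849985473 15.000536370371265 (array([ 14.8 , -14.27,  -1.46]), 0.004, -0.598)
t brass [([219.4, 191.6], [217, 190, 6, 4], 23), ([224.9, 203.1], [220, 201, 11, 5], 52)]
t white [([165.5, 198.2], [164, 197, 4, 4], 13), ([186.1, 201.3], [172, 197, 31, 10], 204), ([202.6, 201.2], [201, 200, 4, 4], 13), ([247.0, 205.4], [243, 202, 9, 8], 68), ([223.8, 214.6], [217, 214, 16, 2], 24)]
s brass [([231.6, 186.9], [228, 185, 8, 5], 22)]
s white [([213.0, 184.6], [175, 150, 100, 85], 4225), ([268.0, 185.5], [266, 184, 5, 4], 16), ([226.7, 197.4], [220, 192, 13, 13], 92), ([245.4, 199.4], [241, 196, 10, 8], 48), ([263.5, 207.2], [263, 204, 2, 7], 13)]
w brass []
w white [([248.9, 159.4], [215, 80, 80, 180], 7251), ([230.9, 118.3], [228, 116, 7, 6], 31), ([282.3, 121.6], [280, 119, 6, 6], 29), ([235.3, 166.1], [232, 163, 8, 7], 51), ([275.7, 199.7], [273, 197, 6, 6], 25), ([275.0, 207.3], [268, 202, 16, 11], 37), ([291.8, 221.7], [289, 219, 6, 6], 23)]
```

Emit:
step_arm:
  increments:
    - {"dx":3.5,"dy":-3.3,"dz":0,"yaw":0}
    - {"dx":7.5,"dy":-7,"dz":1,"yaw":0}
    - {"dx":11.5,"dy":-10.7,"dz":2.5,"yaw":0}
    - {"dx":15.5,"dy":-14.2,"dz":4,"yaw":0}
    - {"dx":15.8,"dy":-14.5,"dz":4.6,"yaw":0}
    - {"dx":15.8,"dy":-14.5,"dz":4.6,"yaw":0}
    - {"dx":15.8,"dy":-14.5,"dz":4.6,"yaw":0}

```text
t: 6.6
tcp_pos: [0.5119, -0.0703, 0.2157]
orientation: [2.778, 1.464, -0.0]
ft_force: [-0.1, -0.2, -0.7]
opening: 0.342
gripper_force: 15.0
```

```bash
python3 - <<'E'
from h import *
from rig import r,vision
s=r.state();f=vision.grab_frame("wrist");t=vision.grab_frame("top");sc=vision.grab_frame("scene");pickle.dump((s,f,t,sc),open("w4.pkl","wb"))
print(s["tcp_pos"],s["opening"])
cw=cam(f,s)
for X in([.512,-.026,.118],[.52,.075,.135]): print(proj(cw,X).round())
x,y,w,h=150,20,240,180
cv2.imwrite("pics/w4.png",cv2.resize(f["color"][y:y+h,x:x+w],(800,600),interpolation=cv2.INTER_CUBIC)[:,:,::-1])
E
```

```text
[ 0.51185286 -0.07030169  0.21567013] 0.3420021087627585
[229. 150.]
[154.  32.]
```

View pics/w4.png

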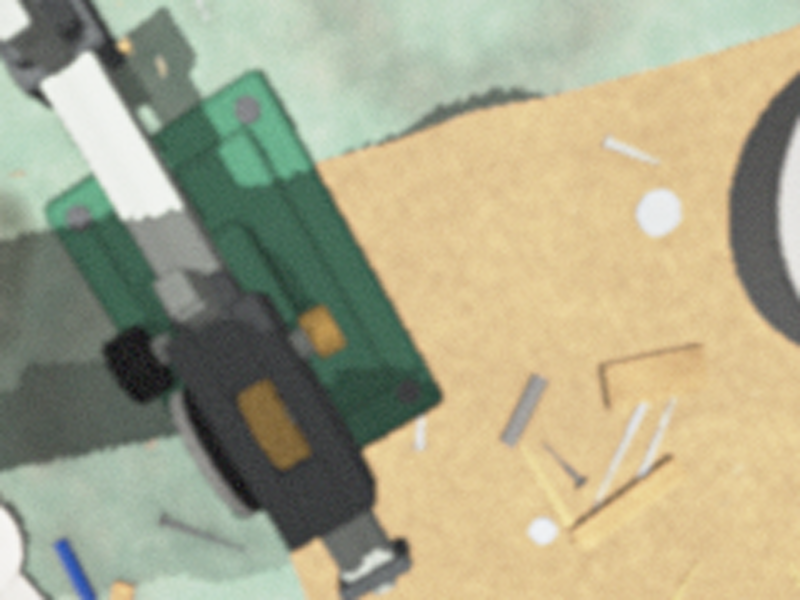

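The crop shows the wheel centre at (273,425) → full (231.9,147.5) and the moving jaw's top at about (180,290) → (204,107). The bed edges run (45,90)→(150,262) and (97,62)→(215,262). The fixed jaw is cut off at the upper left.

```bash
python3 - <<'E'
from h import *
F=pickle.load(open("f0.pkl","rb"));s,f,_,_=pickle.load(open("w4.pkl","rb"))
ct,cs,cw=cam(F["top"]),cam(F["scene"]),cam(f,s)
full=lambda x,y:(150+.3*x,20+.3*y)
W=(224.9,203.1)
hs=cv2.cvtColor(f["color"],cv2.COLOR_RGB2HSV);m=((hs[:,:,0]>10)&(hs[:,:,0]<30)&(hs[:,:,1]>140)&(hs[:,:,2]>70)).astype(np.uint8);m[:,:215]=0;m[:,246:]=0;m[:130]=0;m[168:]=0
k,lab,st,ce=cv2.connectedComponentsWithStats(m);i=1+np.argmax(st[1:,4]);print("brass wrist",ce[i],st[i])
w=ce[i]
for n,l in dict(wt=[(cw,w),(ct,W)],ws=[(cw,w),(cs,(231.6,186.9))],ts=[(ct,W),(cs,(231.6,186.9))],all=[(cw,w),(ct,W),(cs,(231.6,186.9))]).items(): 
    X,e=tri(l);print("wheel",n,X.round(4),np.round(e,4))
for zb in(.092,.097,.102):
    L=[onz(cw,full(*p),zb)[:2] for p in((45,90),(150,262),(97,62),(215,262))]
    d1,d2=L[1]-L[0],L[3]-L[2];a=[np.degrees(np.arctan2(-d[1],-d[0])) for d in(d1,d2)]
    n=np.array([-d1[1],d1[0]])/np.linalg.norm(d1);print(zb,"edges heading",np.round(a,1),"width",np.round([(q-L[0])@n*1e3 for q in L[2:]],1),"mid",((L[0]+L[2])/2).round(4),((L[1]+L[3])/2).round(4))
# top image bed
for p in((165.5,198.2),(202.6,201.2)): print("jaw tops from top at z=.135",onz(ct,p,.135).round(4))
print("moving jaw wrist",onz(cw,full(180,290),.135).round(4))
# crops
def crop(im,x,y,w,h,W,H): return cv2.resize(im[y:y+h,x:x+w],(W,H),interpolation=cv2.INTER_CUBIC)
a=np.hstack([crop(F["scene"]["color"],188,156,64,48,400,300),crop(F["top"]["color"],158,180,64,48,400,300)])
b=np.hstack([crop(f["color"],150,20,60,45,400,300),crop(f["color"],185,90,64,48,400,300)])
cv2.imwrite("pics/d.png",np.vstack([a,b])[:,:,::-1])
E
```

```text
brass wrist [233.5 147.2] [232 145   4   5  10]
wheel wt [ 0.5146 -0.0265  0.1071] [0.0007 0.0007]
wheel ws [ 0.5154 -0.0267  0.1111] [0.0002 0.0002]
wheel ts [ 0.5141 -0.0267  0.1123] [0.0005 0.0005]
wheel all [ 0.5148 -0.0266  0.1113] [0.0007 0.001  0.0003]
0.092 edges heading [85.8 85.6] width [15.4 15.2] mid [0.5209 0.0754] [0.5169 0.0223]
0.097 edges heading [85.8 85.6] width [15.1 14.9] mid [0.5215 0.0739] [0.5176 0.0217]
0.102 edges heading [85.8 85.6] width [14.9 14.7] mid [0.522  0.0724] [0.5182 0.0211]
jaw tops from top at z=.135 [0.5216 0.0806 0.135 ]
jaw tops from top at z=.135 [0.5159 0.0126 0.135 ]
moving jaw wrist [0.5181 0.0126 0.135 ]
```

View pics/d.png

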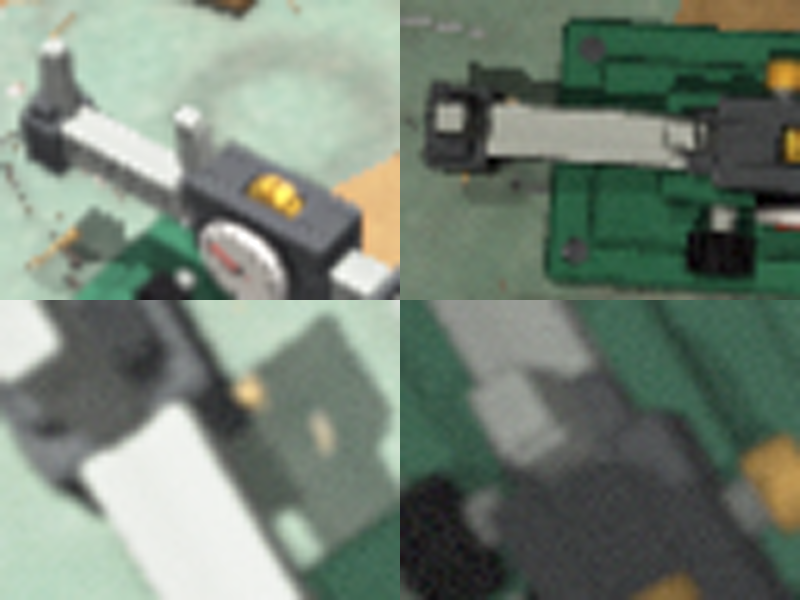

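```bash
python3 - <<'E'
from h import *
F=pickle.load(open("f0.pkl","rb"));s,f,_,_=pickle.load(open("w4.pkl","rb"))
ct,cs,cw=cam(F["top"]),cam(F["scene"]),cam(f,s)
u=np.array([np.cos(np.radians(85.7)),np.sin(np.radians(85.7))]);v=np.array([u[1],-u[0]])
Wh=np.array([.5148,-.0266])
P=dict(fix=[(ct,(165.8,198.9)),(cs,(196.3,163.4))],mov=[(ct,(203.3,201.4)),(cs,(218.1,174.6)),(cw,(203.9,108.7))],movts=[(ct,(203.3,201.4)),(cs,(218.1,174.6))],movtw=[(ct,(203.3,201.4)),(cw,(203.9,108.7))],
 footmid=[(cw,(150+132*.15,20+130*.15)),(ct,(158+90/6.25,180+131/6.25))])
for n,l in P.items():
    X,e=tri(l);d=X[:2]-Wh;print(n,X.round(4),np.round(e,4),"along,across from wheel mm",(d@u*1e3).round(1),(d@v*1e3).round(1))
for zb in(.094,.098):print("foot/bed edge wrist,top",onz(cw,P["footmid"][0][1],zb).round(4),onz(ct,P["footmid"][1][1],zb).round(4))
E
```

```text
fix [0.5209 0.0804 0.1315] [0.0005 0.0005] along,across from wheel mm 107.1 -2.0
mov [0.5164 0.0118 0.1318] [0.0006 0.0003 0.0004] along,across from wheel mm 38.4 -1.3
movts [0.5159 0.0114 0.1326] [0.0003 0.0003] along,across from wheel mm 38.0 -1.7
movtw [0.5161 0.0124 0.127 ] [0. 0.] along,across from wheel mm 39.0 -1.6
footmid [0.5205 0.078  0.089 ] [0.0013 0.0013] along,across from wheel mm 104.8 -2.1
foot/bed edge wrist,top [0.5217 0.0776 0.094 ] [0.5195 0.0759 0.094 ]
foot/bed edge wrist,top [0.5222 0.0763 0.098 ] [0.5192 0.0752 0.098 ]
```

Jaw tops triangulate to z≈0.1316, so the bed is at ≈0.093–0.094. The jaw faces are at y≈0.076 and 0.016, a gap of ≈60 mm, and the caliper's y heading is 85.7°. All of this agrees with the text. Target for the nut is (0.519, 0.052).

```bash
python3 - <<'E'
from h import *
from rig import r
s=r.state();print(s["tcp_pos"],s["opening"],inc(s,[.519,.052,.2],np.radians(-34.3)))
E
```

```text
[ 0.51198314 -0.06995362  0.21582406] 0.3440979820083852 (array([10.46, -6.31,  1.58]), -0.002, -0.6)
```

Emit:
step_arm:
  increments:
    - {"dx":3.5,"dy":-2.1,"dz":0.5,"yaw":0}
    - {"dx":7,"dy":-4.2,"dz":1,"yaw":0}
    - {"dx":10.45,"dy":-6.3,"dz":1.6,"yaw":0}
    - {"dx":10.45,"dy":-6.3,"dz":3.5,"yaw":0}
    - {"dx":10.45,"dy":-6.3,"dz":5.5,"yaw":0}
    - {"dx":10.45,"dy":-6.3,"dz":5.5,"yaw":0}
    - {"dx":10.45,"dy":-6.3,"dz":5.5,"yaw":0}

```text
t: 7.62
tcp_pos: [0.5193, 0.0528, 0.1613]
orientation: [2.778, 1.467, 0.002]
ft_force: [-0.1, 0.3, -0.0]
opening: 0.342
gripper_force: 15.0
```

```bash
python3 - <<'E'
from h import *
from rig import r,vision
s=r.state();print(s["tcp_pos"],s["opening"],inc(s,[.519,.052,.105],np.radians(-34.3)),s["ft_force"])
t=vision.grab_frame("scene");w=vision.grab_frame("wrist");pickle.dump((s,t,w),open("w5.pkl","wb"))
E
```

```text
[0.51926547 0.05278003 0.16126106] 0.3416914894535186 (array([-0.08,  0.02,  5.63]), -0.0, -0.599) [-0.11589169  0.25527101 -0.01965649]
```

Emit:
step_arm:
  increments:
    - {"dx":-0.1,"dy":0,"dz":1.5,"yaw":0}
    - {"dx":-0.1,"dy":0,"dz":3,"yaw":0}
    - {"dx":-0.1,"dy":0,"dz":4.5,"yaw":0}
    - {"dx":-0.1,"dy":0,"dz":5.6,"yaw":0}
    - {"dx":-0.1,"dy":0,"dz":5.6,"yaw":0}
    - {"dx":-0.1,"dy":0,"dz":5.6,"yaw":0}

```text
t: 8.48
tcp_pos: [0.5184, 0.0524, 0.1047]
orientation: [2.777, 1.468, 0.001]
ft_force: [-0.2, -0.2, 0.7]
opening: 0.346
gripper_force: 15.0
```

Emit:
step_arm:
  increments:
    - {"dx":0,"dy":0,"dz":0.2,"yaw":0}
    - {"dx":0,"dy":0,"dz":0.4,"yaw":0}
    - {"dx":0,"dy":0,"dz":0.6,"yaw":0}
    - {"dx":0,"dy":0,"dz":0.7,"yaw":0}
    - {"dx":0,"dy":0,"dz":0.7,"yaw":0}

```text
t: 9.1
tcp_pos: [0.5181, 0.0527, 0.0983]
orientation: [-2.776, -1.468, -0.0]
ft_force: [-2.4, 1.2, 7.4]
opening: 0.341
gripper_force: 15.0
```

```bash
python3 - <<'E'
from h import *
from rig import r,vision
s=r.state();print(s["tcp_pos"],s["ft_force"],s["moment"])
sc=vision.grab_frame("scene");w=vision.grab_frame("wrist");s=r.state();print(s["tcp_pos"],s["ft_force"])
pickle.dump((s,sc,w),open("w6.pkl","wb"))
def crop(im,x,y,w,h,W,H): return cv2.resize(im[y:y+h,x:x+w],(W,H),interpolation=cv2.INTER_CUBIC)
p=proj(cam(w,s),s["tcp_pos"]).astype(int);q=proj(cam(sc),s["tcp_pos"]).astype(int);print(p,q)
cv2.imwrite("pics/e.png",np.hstack([crop(sc["color"],q[0]-35,q[1]-40,80,120,400,600),crop(w["color"],p[0]-70,p[1]-150,120,180,400,600)])[:,:,::-1])
E
```

```text
[0.5180699  0.05265001 0.09831262] [-2.36379887  1.18346365  7.37851251] [-0.07790094  0.69183661 -0.0148764 ]
[0.51805823 0.05264789 0.09831549] [-2.47949817 -0.13939197  7.25668096]
[257 235] [206 177]
```

View pics/e.png

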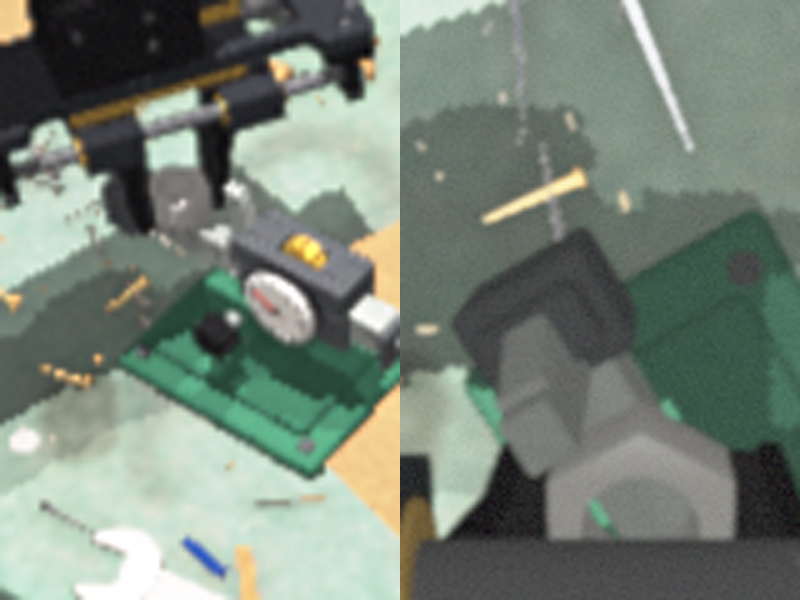

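The wrist half shows the nut held level in front of the fixed jaw with the bed visible through its hole. The scene half shows the slider clear of the fingers. Contact came ~3 mm higher than measured, so I'll lift, shift 5 mm from the fixed jaw and re-touch to make sure it is the bed.

Emit:
step_arm:
  increments:
    - {"dx":0,"dy":0,"dz":-0.6,"yaw":0}
    - {"dx":-0.35,"dy":0.35,"dz":-0.6,"yaw":0}
    - {"dx":-0.35,"dy":0.35,"dz":-0.4,"yaw":0}
    - {"dx":-0.35,"dy":0.35,"dz":-0.3,"yaw":0}
    - {"dx":-0.35,"dy":0.35,"dz":-0.3,"yaw":0}
    - {"dx":-0.35,"dy":0.35,"dz":-0.3,"yaw":0}

```text
t: 9.95
tcp_pos: [0.5189, 0.0478, 0.1004]
orientation: [-2.777, -1.469, 0.0]
ft_force: [-0.3, -1.2, -0.4]
opening: 0.342
gripper_force: 15.0
```

Emit:
step_arm:
  increments:
    - {"dx":0,"dy":0,"dz":0.1,"yaw":0}
    - {"dx":0,"dy":0,"dz":0.1,"yaw":0}
    - {"dx":0,"dy":0,"dz":0.1,"yaw":0}

```text
t: 10.32
tcp_pos: [0.5189, 0.0477, 0.0995]
orientation: [-2.777, -1.469, -0.0]
ft_force: [0.4, 0.1, -1.0]
opening: 0.341
gripper_force: 15.0
```

Emit:
step_arm:
  increments:
    - {"dx":0,"dy":0,"dz":0.1,"yaw":0}
    - {"dx":0,"dy":0,"dz":0.1,"yaw":0}
    - {"dx":0,"dy":0,"dz":0.1,"yaw":0}

```text
t: 10.7
tcp_pos: [0.5189, 0.0476, 0.0985]
orientation: [-2.777, -1.468, 0.0]
ft_force: [-0.3, 0.1, -1.0]
opening: 0.344
gripper_force: 15.0
```

Emit:
step_arm:
  increments:
    - {"dx":0,"dy":0,"dz":0.1,"yaw":0}
    - {"dx":0,"dy":0,"dz":0.1,"yaw":0}
    - {"dx":0,"dy":0,"dz":0.1,"yaw":0}

```text
t: 11.08
tcp_pos: [0.519, 0.0477, 0.0983]
orientation: [-2.777, -1.468, -0.001]
ft_force: [-2.8, -0.9, 6.2]
opening: 0.34
gripper_force: 15.0
```

Same contact height after the shift, so it is the bed. Ease off 0.5 mm and release.

Emit:
step_arm:
  increments:
    - {"dx":0,"dy":0,"dz":-0.06,"yaw":0}
    - {"dx":0,"dy":0,"dz":-0.06,"yaw":0}

```text
t: 11.32
tcp_pos: [0.519, 0.0477, 0.0983]
orientation: [-2.777, -1.468, -0.0]
ft_force: [-2.3, 0.0, 3.3]
opening: 0.34
gripper_force: 15.0
```

Emit:
step_arm:
  increments:
    - {"dx":0,"dy":0,"dz":0,"yaw":0}
    - {"dx":0,"dy":0,"dz":0,"yaw":0}
    - {"dx":0,"dy":0,"dz":0,"yaw":0}
    - {"dx":0,"dy":0,"dz":0,"yaw":0}
  fingers: 0.52

```text
t: 11.82
tcp_pos: [0.5189, 0.0477, 0.098]
orientation: [-2.777, -1.469, 0.0]
ft_force: [0.1, 0.6, -0.9]
opening: 0.514
gripper_force: 0.0
```

Emit:
step_arm:
  increments:
    - {"dx":0,"dy":0,"dz":-1,"yaw":0}
    - {"dx":0,"dy":0,"dz":-3,"yaw":0}
    - {"dx":0,"dy":0,"dz":-5,"yaw":0}
    - {"dx":0,"dy":0,"dz":-7,"yaw":0}
    - {"dx":0,"dy":0,"dz":-7,"yaw":0}
    - {"dx":0,"dy":0,"dz":-7,"yaw":0}

```text
t: 12.58
tcp_pos: [0.5185, 0.0478, 0.1678]
orientation: [-2.777, -1.469, 0.001]
ft_force: [-0.3, 0.7, 0.1]
opening: 0.519
gripper_force: 0.0
```

```bash
python3 - <<'E'
from h import *
from rig import r
F=pickle.load(open("f0.pkl","rb"));s,f,_,_=pickle.load(open("w4.pkl","rb"))
print("wheel @.1165 top,w4,scene",[onz(c,p,.1165).round(4) for c,p in((cam(F["top"]),(224.9,203.1)),(cam(f,s),(232,147.4)),(cam(F["scene"]),(231.6,186.9)))])
s=r.state();print(s["tcp_pos"],inc(s,[.515,-.05,.2],np.radians(-4.3)))
E
```

```text
wheel @.1165 top,w4,scene [array([ 0.5136, -0.0267,  0.1165]), array([ 0.5151, -0.0259,  0.1165]), array([ 0.5113, -0.0295,  0.1165])]
[0.51850768 0.0477886  0.16775997] (array([-8.28,  5.21, -3.23]), -0.523, -0.598)
```

Emit:
step_arm:
  increments:
    - {"dx":-1,"dy":0.6,"dz":-2,"yaw":0}
    - {"dx":-3,"dy":2,"dz":-3.2,"yaw":-0.15}
    - {"dx":-6,"dy":3.8,"dz":-3.2,"yaw":-0.3}
    - {"dx":-8.3,"dy":5.2,"dz":-3.2,"yaw":-0.45}
    - {"dx":-8.3,"dy":5.2,"dz":-3.2,"yaw":-0.52}
    - {"dx":-8.3,"dy":5.2,"dz":-3.2,"yaw":-0.52}
    - {"dx":-8.3,"dy":5.2,"dz":-3.2,"yaw":-0.52}
  fingers: 0
  newtons: 15

```text
t: 13.45
tcp_pos: [0.5149, -0.0498, 0.1995]
orientation: [-2.306, -2.132, 0.001]
ft_force: [0.5, 0.0, 0.8]
opening: 0.004
gripper_force: 0.0
```

```bash
python3 - <<'E'
from h import *
from rig import r,vision
s=r.state();f=vision.grab_frame("wrist");pickle.dump((s,f),open("w7.pkl","wb"));print(s["tcp_pos"],s["opening"])
cw=cam(f,s);im=f["color"]
def near(p,rad,m):
    k=np.zeros(im.shape[:2],np.uint8);cv2.circle(k,tuple(int(v) for v in p),rad,1,-1);m=(m&(k>0)).astype(np.uint8)
    n,l,st,ce=cv2.connectedComponentsWithStats(m);i=1+np.argmax(st[1:,4]);return ce[i],st[i]
hs=cv2.cvtColor(cv2.GaussianBlur(im,(3,3),0),cv2.COLOR_RGB2HSV)
p=proj(cw,[.515,-.026,.1165]);print("wheel pred",p,hs[int(p[1])-3:int(p[1])+4:3,int(p[0])-4:int(p[0])+5:4].tolist())
c,st=near(p,22,(hs[:,:,0]>8)&(hs[:,:,0]<32)&(hs[:,:,1]>120)&(hs[:,:,2]>50));print("wheel",c,st,onz(cw,c,.1165).round(4))
q=proj(cw,[.519,.0477,.1125]);print("nut pred",q)
P=[(x,int(q[1])) for x in range(int(q[0])-40,int(q[0])+41,5)]
print([hs[y,x].tolist() for x,y in P])
P=[(int(q[0]),y) for y in range(int(q[1])-50,int(q[1])+100,5) if y<384]
print([hs[y,x].tolist() for x,y in P])
E
```

```text
[ 0.51489341 -0.04980321  0.19953173] 0.004126335490694723
wheel pred [255.93267842 167.43771073] [[[19, 127, 130], [19, 136, 135], [19, 124, 132]], [[19, 129, 130], [18, 137, 130], [19, 121, 126]], [[19, 131, 127], [19, 135, 130], [19, 126, 125]]]
wheel [254.81327801 165.49377593] [250 153  10  26 241] [ 0.5142 -0.0243  0.1165]
nut pred [253.48560212  72.12410733]
[[69, 32, 110], [75, 93, 101], [85, 18, 84], [74, 82, 93], [68, 41, 113], [25, 9, 179], [30, 9, 143], [51, 11, 166], [55, 7, 227], [45, 4, 240], [51, 8, 215], [24, 5, 238], [30, 2, 246], [70, 50, 139], [74, 74, 93], [77, 45, 142], [75, 99, 170]]
[[47, 8, 221], [45, 6, 90], [50, 8, 97], [55, 7, 233], [53, 4, 241], [53, 4, 241], [20, 3, 245], [23, 4, 239], [48, 5, 233], [48, 5, 241], [55, 7, 227], [54, 8, 155], [48, 9, 149], [23, 12, 175], [36, 10, 134], [55, 10, 151], [42, 11, 119], [60, 9, 118], [50, 7, 109], [45, 9, 118], [48, 11, 116], [50, 8, 101], [80, 12, 65], [90, 8, 65], [120, 8, 62], [100, 12, 64], [19, 95, 89], [19, 137, 125], [19, 139, 139], [19, 138, 131]]
```

```bash
python3 - <<'E'
from h import *
s,f=pickle.load(open("w7.pkl","rb"));cw=cam(f,s);im=f["color"]
hs=cv2.cvtColor(cv2.GaussianBlur(im,(3,3),0),cv2.COLOR_RGB2HSV);m=(hs[:,:,1]<26)&(hs[:,:,2]>90)
for y in range(30,130,4):
    r=m[y];x=254
    xs=[x for x in range(220,292)if r[x]];
    a=x
    while a>215 and r[a-1]:a-=1
    b=x
    while b<295 and r[b+1]:b+=1
    A,B=onz(cw,(a,y),.1125),onz(cw,(b+1,y),.1125);print(y,a,b,A[:2].round(4),B[:2].round(4),round(1e3*np.linalg.norm(B-A),1),''.join('%d'%(v//26) for v in hs[y,225:285,2]))
E
```

```text
30 237 257 [0.5092 0.078 ] [0.5248 0.0768] 15.6 888888888887655555544444333333333333323344544444444555567888
34 237 270 [0.5089 0.0753] [0.5342 0.0733] 25.4 888888888887654444455555544444444555655444443444444444557788
38 243 264 [0.5131 0.0722] [0.5296 0.0709] 16.5 888888888887764322479999999999999999997532223444444444557888
42 242 267 [0.5121 0.0695] [0.5316 0.068 ] 19.5 888888888887776655678999999999999999998644456655444445567888
46 242 269 [0.5119 0.0668] [0.5329 0.0651] 21.1 888888888877766655678999999999999999998655455444444555678888
50 241 268 [0.5109 0.0641] [0.532  0.0624] 21.2 888888888887777666678999999999999999998877655444456788888888
54 240 271 [0.5099 0.0614] [0.5341 0.0595] 24.3 888888888888888788999999999999999999999999986554455788888888
58 238 272 [0.5081 0.0587] [0.5346 0.0566] 26.6 777777777777778899999999998877777889999999999875444555667777
62 238 273 [0.5078 0.0558] [0.5352 0.0537] 27.5 556666666667889999999765567889999988777899999998754333445566
66 235 275 [0.5052 0.0532] [0.5366 0.0507] 31.4 333334444578999999976678999999999999998657899999987544444445
70 234 264
[... 928 characters left out ...]
2233444444444444555655433333333333444444333
106 246 263 [0.511  0.0231] [0.5252 0.022 ] 14.2 322222333222223333333444444444444444444443444443333344443333
110 246 263 [0.5108 0.02  ] [0.525  0.0189] 14.3 222223333222233333333444444444444444444333333333333333443333
114 246 263 [0.5105 0.017 ] [0.5248 0.0159] 14.3 111122333222222333333344444444444444443333333333333333343333
118 249 259 [0.5126 0.0137] [0.5214 0.013 ] 8.8 111223333332223322222223344444444432222222233322233333333333
122 249 259 [0.5123 0.0106] [0.5211 0.0099] 8.8 111334444433322222222223344444444432222222222333233333333333
126 250 258 [0.5129 0.0074] [0.5201 0.0068] 7.2 111223333333222222222222334444444332222222222222223333333332
```

The width profile is a clean hexagon centred at (0.5207, 0.0475). Its widest row is there and its flats are at ±y, so it is seated and aligned. Now to the wheel, with the shut fingers just behind its top.

```bash
python3 - <<'E'
from h import *
from rig import r
s=r.state();print(s["tcp_pos"],inc(s,[.5142,-.031,.126],np.radians(-4.3)))
E
```

```text
[ 0.51500795 -0.0496936   0.19965698] (array([ 1.86, -0.22,  7.37]), -0.003, -0.078)
```

Emit:
step_arm:
  increments:
    - {"dx":0.9,"dy":-0.1,"dz":2,"yaw":0}
    - {"dx":1.85,"dy":-0.2,"dz":4,"yaw":0}
    - {"dx":1.85,"dy":-0.2,"dz":6,"yaw":0}
    - {"dx":1.85,"dy":-0.2,"dz":7.4,"yaw":0}
    - {"dx":1.85,"dy":-0.2,"dz":7.4,"yaw":0}
    - {"dx":1.85,"dy":-0.2,"dz":7.4,"yaw":0}

```text
t: 14.25
tcp_pos: [0.5151, -0.0318, 0.1267]
orientation: [2.306, 2.132, 0.001]
ft_force: [0.3, -0.2, 0.3]
opening: 0.008
gripper_force: 0.0
```

Emit:
step_arm:
  increments:
    - {"dx":0,"dy":0,"dz":0.15,"yaw":0}
    - {"dx":0,"dy":0,"dz":0.3,"yaw":0}
    - {"dx":0,"dy":0,"dz":0.45,"yaw":0}
    - {"dx":0,"dy":0,"dz":0.5,"yaw":0}
    - {"dx":0,"dy":0,"dz":0.5,"yaw":0}

```text
t: 14.88
tcp_pos: [0.5146, -0.0316, 0.1211]
orientation: [-2.306, -2.133, 0.0]
ft_force: [-0.6, -0.1, -1.1]
opening: 0.001
gripper_force: 0.0
```

Emit:
step_arm:
  increments:
    - {"dx":0,"dy":0,"dz":0.1,"yaw":0}
    - {"dx":0,"dy":0,"dz":0.1,"yaw":0}
    - {"dx":0,"dy":0,"dz":0.1,"yaw":0}

```text
t: 15.25
tcp_pos: [0.5146, -0.0316, 0.1201]
orientation: [-2.306, -2.133, -0.0]
ft_force: [-0.5, -0.3, 0.7]
opening: 0.004
gripper_force: 0.0
```

Emit:
step_arm:
  increments:
    - {"dx":0,"dy":0,"dz":0.1,"yaw":0}
    - {"dx":0,"dy":0,"dz":0.1,"yaw":0}
    - {"dx":0,"dy":0,"dz":0.1,"yaw":0}

```text
t: 15.62
tcp_pos: [0.5147, -0.0316, 0.1192]
orientation: [2.306, 2.133, 0.0]
ft_force: [-0.3, 0.2, 1.6]
opening: 0.002
gripper_force: 0.7
```

Emit:
step_arm:
  increments:
    - {"dx":0,"dy":0,"dz":0.05,"yaw":0}
    - {"dx":0,"dy":0,"dz":0.05,"yaw":0}
    - {"dx":0,"dy":0,"dz":0.05,"yaw":0}

```text
t: 16.0
tcp_pos: [0.5148, -0.0316, 0.119]
orientation: [2.306, 2.133, 0.001]
ft_force: [-0.4, -0.4, 6.0]
opening: 0.004
gripper_force: 2.7
```

6 N on the wheel top. Drag slowly forward and check.

Emit:
step_arm:
  increments:
    - {"dx":0.15,"dy":0,"dz":0,"yaw":0}
    - {"dx":0.3,"dy":0,"dz":0,"yaw":0}
    - {"dx":0.45,"dy":0,"dz":0,"yaw":0}
    - {"dx":0.6,"dy":0,"dz":0,"yaw":0}
    - {"dx":0.6,"dy":0,"dz":0,"yaw":0}

```text
t: 16.62
tcp_pos: [0.5152, -0.0265, 0.119]
orientation: [2.306, 2.132, -0.0]
ft_force: [-1.5, -0.7, 5.7]
opening: 0.009
gripper_force: 2.7
```

```bash
cat >> h.py <<'E'
def rows(im,cw,x0=.5147,z=.135,ys=np.arange(-.012,.075,.002)):
    "brightness profile along caliper centre line at height z"
    hs=cv2.cvtColor(cv2.GaussianBlur(im,(3,3),0),cv2.COLOR_RGB2HSV);o=[]
    for y in ys:
        p=proj(cw,[x0+(y+.026)*.075,y,z]).round().astype(int)
        o.append(int(hs[p[1],p[0],2])if 0<=p[1]<384 and 0<=p[0]<512 else -1)
    return o
E
python3 - <<'E'
from h import *
from rig import r,vision
s=r.state();f=vision.grab_frame("wrist");t=vision.grab_frame("top");pickle.dump((s,f,t),open("w8.pkl","wb"));cw=cam(f,s)
print(s["tcp_pos"],s["ft_force"])
print("tip row",proj(cw,s["tcp_pos"]))
hs=cv2.cvtColor(cv2.GaussianBlur(f["color"],(3,3),0),cv2.COLOR_RGB2HSV)
p=[proj(cw,[.5147+(y+.026)*.075,y,.12]) for y in(-.02,0,.02,.04,.06)];print(np.round(p))
for y in range(60,232,6): print(y,''.join('%d'%(v//26) for v in hs[y,225:290,2]))
E
```

```text
[ 0.51517339 -0.02647933  0.11897248] [-1.53538101 -0.74030328  5.69779549]
tip row [257.65730055 235.4535469 ]
[[257. 226.]
 [257. 192.]
 [256. 155.]
 [256. 117.]
 [256.  75.]]
60 54444444433334567889999999999999999999999987555555555555677888888
66 55555444444444445566666666666667899999999987555555555555678888888
72 55544444444444566666666666666666666666666678999876544444556666777
78 44444444444566666777777777777777777777777777777766655444344444444
84 44444444566666677776655444555556665555545566777777766655444444444
90 44445566666677665555666666666666666666666654445667777666665444444
96 34566666677776544566666666666666666666666654333456677777666665444
102 34455555555555433444555666666666666666666655444445677777666665544
108 33334445555555544444444444444444445555556554444567777666665444444
114 33333333445555555554444444444444444444444444556666666655444444444
120 33333333333444555555555555555555555555555555555555443333333444444
126 33333333333333344444444444444444444444444444444443333333344444444
132 33333333322222223344444444444444444444444443322222222333334444444
138 333322223333333
[... 400 characters left out ...]

174 33333222222222222222223444444444444443322222222222222222333444444
180 33333222222222222222222222222222222222222222222222222222333444444
186 33211122222222222222222222222222222222222222222222222222333344444
192 21111112222222222222222222222222222222222222222222222233444445555
198 11111112222222222222222222222222222222222222222222222223344445555
204 11111112222222222222222222222222222222222222222222222222233333333
210 11111112222222222222222345555555555554432222222222222223455556666
216 11111112222222222222222345555555555555432222222222222345666666666
222 11111111111111111111111011111111122211111111101111111112233332223
228 11111111111111111111011111111111222211111111110111111111111111111
```

```bash
cat >> h.py <<'E'
def jaw(im,cw,z=.1345,lo=-.01,hi=.065):
    "edges along the caliper centre line at height z (y in mm, gradient)"
    g=cv2.cvtColor(im,cv2.COLOR_RGB2GRAY).astype(float);ys=np.arange(lo,hi,.0005);o=[]
    for y in ys:
        X=np.array([.5147+(y+.026)*.075,y,z]);v=[]
        for dx in(-.002,-.001,0,.001,.002):
            p=proj(cw,X+[dx,0,0]);v.append(cv2.getRectSubPix(g.astype(np.float32),(1,1),(float(p[0]),float(p[1])))[0,0])
        o.append(np.mean(v))
    d=np.gradient(np.convolve(o,np.ones(3)/3,'same'));k=[i for i in range(3,len(d)-3) if abs(d[i])==max(abs(d[i-3:i+4])) and abs(d[i])>2.5]
    return [(round(ys[i]*1e3,1),round(float(d[i]),1)) for i in k]
E
python3 - <<'E'
from h import *
s,f=pickle.load(open("w7.pkl","rb"));print(jaw(f["color"],cam(f,s)))
s,f,t=pickle.load(open("w8.pkl","rb"));print(jaw(f["color"],cam(f,s)))
F=pickle.load(open("f0.pkl","rb"))
for x in(F["top"],t): print("top",jaw(x["color"],cam(x)))
E
```

```text
[(np.float64(7.0), 7.5), (np.float64(17.0), -3.4), (np.float64(19.0), 3.0), (np.float64(26.5), 6.7), (np.float64(33.5), 10.1), (np.float64(37.5), -8.3), (np.float64(44.5), 20.6), (np.float64(54.5), 33.5)]
[(np.float64(-4.0), -14.2), (np.float64(10.5), 13.0), (np.float64(20.0), -5.8), (np.float64(25.0), 7.6), (np.float64(36.0), 2.9), (np.float64(40.0), -4.3), (np.float64(46.5), 7.2), (np.float64(56.5), 19.1)]
top [(np.float64(2.0), -2.7), (np.float64(5.5), 12.2), (np.float64(9.5), 18.5), (np.float64(16.5), -6.5), (np.float64(18.5), 7.6)]
top [(np.float64(-7.5), -7.2)]
```

The jaw advanced ~3 mm for ~5 mm of drag, so the wheel rolls without slip. Continue the stroke.

Emit:
step_arm:
  increments:
    - {"dx":0.25,"dy":0,"dz":0,"yaw":0}
    - {"dx":0.5,"dy":0,"dz":0,"yaw":0}
    - {"dx":0.75,"dy":0,"dz":0,"yaw":0}
    - {"dx":1.0,"dy":0,"dz":0,"yaw":0}

```text
t: 17.23
tcp_pos: [0.5158, -0.0167, 0.119]
orientation: [2.306, 2.132, -0.001]
ft_force: [-1.5, -2.2, 5.2]
opening: 0.007
gripper_force: 2.8
```

Emit:
step_arm:
  increments:
    - {"dx":0.25,"dy":0,"dz":0,"yaw":0}
    - {"dx":0.5,"dy":0,"dz":0,"yaw":0}
    - {"dx":0.75,"dy":0,"dz":0,"yaw":0}
    - {"dx":1.0,"dy":0,"dz":0,"yaw":0}

```text
t: 17.73
tcp_pos: [0.5165, -0.0068, 0.1189]
orientation: [2.307, 2.132, -0.001]
ft_force: [-1.8, -3.2, 5.3]
opening: 0.008
gripper_force: 2.9
```

Drag is 3.2 N at 5.3 N press. Lift, go back 13 mm, and re-press.

Emit:
step_arm:
  increments:
    - {"dx":0,"dy":0,"dz":-0.3,"yaw":0}
    - {"dx":0,"dy":0,"dz":-0.6,"yaw":0}
    - {"dx":-0.7,"dy":0,"dz":-0.6,"yaw":0}
    - {"dx":-1.3,"dy":0,"dz":-0.5,"yaw":0}
    - {"dx":-1.3,"dy":0,"dz":-0.3,"yaw":0}
    - {"dx":-1.3,"dy":0,"dz":-0.15,"yaw":0}
    - {"dx":-1.3,"dy":0,"dz":-0.05,"yaw":0}
    - {"dx":-1.3,"dy":0,"dz":-0.05,"yaw":0}

```text
t: 18.73
tcp_pos: [0.5156, -0.0185, 0.1192]
orientation: [-2.306, -2.133, 0.0]
ft_force: [-0.9, -1.4, 2.4]
opening: 0.005
gripper_force: 0.9
```

Emit:
step_arm:
  increments:
    - {"dx":0,"dy":0,"dz":0.04,"yaw":0}
    - {"dx":0,"dy":0,"dz":0.04,"yaw":0}
    - {"dx":0,"dy":0,"dz":0.04,"yaw":0}

```text
t: 19.1
tcp_pos: [0.5156, -0.0185, 0.119]
orientation: [-2.306, -2.133, -0.0]
ft_force: [-2.4, 0.3, 5.3]
opening: 0.002
gripper_force: 2.7
```

Emit:
step_arm:
  increments:
    - {"dx":0.25,"dy":0,"dz":0,"yaw":0}
    - {"dx":0.5,"dy":0,"dz":0,"yaw":0}
    - {"dx":0.75,"dy":0,"dz":0,"yaw":0}
    - {"dx":1.0,"dy":0,"dz":0,"yaw":0}
    - {"dx":1.2,"dy":0,"dz":0,"yaw":0}

```text
t: 19.73
tcp_pos: [0.5164, -0.0077, 0.119]
orientation: [2.306, 2.132, -0.001]
ft_force: [-1.5, -1.6, 5.1]
opening: 0.004
gripper_force: 2.8
```

Emit:
step_arm:
  increments:
    - {"dx":0.2,"dy":0,"dz":0,"yaw":0}
    - {"dx":0.4,"dy":0,"dz":0,"yaw":0}
    - {"dx":0.6,"dy":0,"dz":0,"yaw":0}
    - {"dx":0.8,"dy":0,"dz":0,"yaw":0}
    - {"dx":1.0,"dy":0,"dz":0,"yaw":0}

```text
t: 20.35
tcp_pos: [0.5171, 0.0022, 0.1189]
orientation: [2.307, 2.132, -0.002]
ft_force: [-2.0, -1.8, 5.6]
opening: 0.007
gripper_force: 2.9
```

```bash
python3 - <<'E'
from h import *
from rig import r,vision
s=r.state();f=vision.grab_frame("wrist");t=vision.grab_frame("top");pickle.dump((s,f,t),open("w9.pkl","wb"));cw=cam(f,s)
print(s["tcp_pos"],s["ft_force"]);print(jaw(f["color"],cw))
hs=cv2.cvtColor(cv2.GaussianBlur(f["color"],(3,3),0),cv2.COLOR_RGB2HSV)
for y in range(50,232,5): print(y,onz(cw,(256,y),.1125)[1].round(4),''.join('%d'%(v//26) for v in hs[y,225:290,2]))
E
```

```text
[0.51708413 0.00223233 0.1189166 ] [-2.04935569 -1.84112427  5.60795075]
[(np.float64(3.0), -4.4), (np.float64(18.0), 7.1), (np.float64(31.5), 13.4), (np.float64(40.5), -5.3), (np.float64(45.0), 9.1), (np.float64(49.5), -6.4), (np.float64(52.0), 3.9)]
50 0.1016 88888888888888888888888888888888888888888888888888888888888888888
55 0.0993 88888888888888888888888888888888888888888888888888888888888888888
60 0.0969 77888888888888888888888888888888888877888888888888888888888888888
65 0.0945 55555555544445566666666666666666665555666666666667788888888888888
70 0.0921 55555543333344444444444555555555555555555444555555444555555555678
75 0.0896 55555544333333333333333444444444444444555555544445444455555555678
80 0.0872 55555544333223333333345555555566777664333333333333334455555555566
85 0.0847 55555544333322333223456666666666666654333333333333334455555555555
90 0.0822 55555544333333333223456666666666666654333333333333334455555555555
95 0.0797 33333333333333333333456666666666666654333333333333334455555555555
100 0.0772 43444333332222222334445555544554444444444433333333344555555555555
105 0.0746 
[... 1287 characters left out ...]
33444444
190 0.0277 33333222222222222222223444444444444444322222222222222222334444444
195 0.0247 44444432222222222222222233333333333322222222222222222222233333333
200 0.0217 43211112222222222222222222222222222222222222222222222223333445555
205 0.0186 32111112222222222222222222222222222222222222222222222234444455555
210 0.0156 21111112222222222222222222222222222222222222222222222233444445555
215 0.0125 21111112222222222222222222222222222222222222222222222222333434444
220 0.0093 21111111222222222111011111111111122211111111111111122222233334455
225 0.0062 11111111111111111111111111111111222211111111111111111111111111111
230 0.003 11111111111111111111111111111111222211111111111111111111111111111
```

The nut is now pushed along squarely (widest row y≈0.056, jaw face ≈0.040), with ~5 mm left to the fixed jaw. Re-place the finger for the last stroke.

Emit:
step_arm:
  increments:
    - {"dx":0,"dy":0,"dz":-0.3,"yaw":0}
    - {"dx":0,"dy":0,"dz":-0.6,"yaw":0}
    - {"dx":-0.6,"dy":0,"dz":-0.6,"yaw":0}
    - {"dx":-1.0,"dy":0,"dz":-0.5,"yaw":0}
    - {"dx":-1.0,"dy":0,"dz":-0.3,"yaw":0}
    - {"dx":-1.0,"dy":0,"dz":-0.15,"yaw":0}
    - {"dx":-1.0,"dy":0,"dz":-0.05,"yaw":0}
    - {"dx":-1.0,"dy":0,"dz":-0.05,"yaw":0}

```text
t: 21.45
tcp_pos: [0.5165, -0.0066, 0.1192]
orientation: [-2.306, -2.133, 0.0]
ft_force: [-1.0, 0.9, 0.3]
opening: 0.006
gripper_force: 0.6
```

Emit:
step_arm:
  increments:
    - {"dx":0,"dy":0,"dz":0.04,"yaw":0}
    - {"dx":0,"dy":0,"dz":0.04,"yaw":0}
    - {"dx":0,"dy":0,"dz":0.04,"yaw":0}

```text
t: 21.82
tcp_pos: [0.5166, -0.0066, 0.119]
orientation: [-2.306, -2.133, -0.0]
ft_force: [-1.8, -0.6, 5.2]
opening: -0.001
gripper_force: 2.2
```

Emit:
step_arm:
  increments:
    - {"dx":0.15,"dy":0,"dz":0,"yaw":0}
    - {"dx":0.3,"dy":0,"dz":0,"yaw":0}
    - {"dx":0.45,"dy":0,"dz":0,"yaw":0}
    - {"dx":0.6,"dy":0,"dz":0,"yaw":0}

```text
t: 22.32
tcp_pos: [0.5169, -0.0015, 0.119]
orientation: [2.306, 2.132, -0.001]
ft_force: [-2.2, -2.7, 4.7]
opening: 0.005
gripper_force: 2.7
```

Continue in small steps, watching the drag.

Emit:
step_arm:
  increments:
    - {"dx":0.1,"dy":0,"dz":0,"yaw":0}
    - {"dx":0.2,"dy":0,"dz":0,"yaw":0}

```text
t: 22.58
tcp_pos: [0.5171, 0.0004, 0.119]
orientation: [2.307, 2.132, -0.001]
ft_force: [-2.4, -1.6, 4.6]
opening: 0.007
gripper_force: 2.7
```

Emit:
step_arm:
  increments:
    - {"dx":0.1,"dy":0,"dz":0,"yaw":0}
    - {"dx":0.1,"dy":0,"dz":0,"yaw":0}

```text
t: 22.82
tcp_pos: [0.5172, 0.0016, 0.119]
orientation: [2.306, 2.132, -0.001]
ft_force: [-2.2, -1.5, 6.5]
opening: 0.007
gripper_force: 2.7
```

Emit:
step_arm:
  increments:
    - {"dx":0.1,"dy":0,"dz":0,"yaw":0}
    - {"dx":0.1,"dy":0,"dz":0,"yaw":0}

```text
t: 23.08
tcp_pos: [0.5172, 0.0026, 0.119]
orientation: [2.307, 2.132, -0.001]
ft_force: [-1.8, -1.8, 5.7]
opening: 0.005
gripper_force: 2.7
```

Emit:
step_arm:
  increments:
    - {"dx":0.1,"dy":0,"dz":0,"yaw":0}
    - {"dx":0.1,"dy":0,"dz":0,"yaw":0}

```text
t: 23.32
tcp_pos: [0.5173, 0.0035, 0.119]
orientation: [2.307, 2.132, -0.001]
ft_force: [-2.2, -2.5, 5.4]
opening: 0.007
gripper_force: 2.7
```

```bash
python3 - <<'E'
from h import *
from rig import r,vision
s=r.state();f=vision.grab_frame("wrist");pickle.dump((s,f),open("w10.pkl","wb"));cw=cam(f,s)
print(s["tcp_pos"],s["ft_force"]);print(jaw(f["color"],cw))
hs=cv2.cvtColor(cv2.GaussianBlur(f["color"],(3,3),0),cv2.COLOR_RGB2HSV)
for y in range(90,190,3): print(y,onz(cw,(256,y),.1125)[1].round(4),''.join('%d'%(v//26) for v in hs[y,225:290,2]))
E
```

```text
[0.51729814 0.00354345 0.11895632] [-2.15787828 -2.50896098  5.42097551]
[(np.float64(4.5), -4.6), (np.float64(19.0), 20.5), (np.float64(22.0), -13.7), (np.float64(36.0), 13.5), (np.float64(45.5), -5.9), (np.float64(49.5), 8.6), (np.float64(54.0), -6.4)]
90 0.0835 55555544333322333323456666666666666654333333333333334455555555555
93 0.082 43344443333333333223456666666666666654333333333333334555555555555
96 0.0805 33333333333333322223456666666666666654322222333333334555555555555
99 0.079 44333333332333333333456666666666666654333333333333334555555555555
102 0.0775 44433333322222223333455666665555555554333333333333344555555555555
105 0.0759 44433333333333334444444444444444444445555544444444555555555555555
108 0.0744 44444333333344445555555555555555555556666677766655555555555555555
111 0.0728 33333333333345555555555555555555555555555555566665433333333333333
114 0.0713 33333333334455555555555555555555555555555555555556554334334444444
117 0.0697 33333333344555555555555555555555555555555555555555555444444444444
120 0.0681 33333334455555555555555444444455555555555555555555555544444444444
123 
[... 1065 characters left out ...]
3444444
165 0.0435 33333333333333222222223333333333333333222222222233333333344444444
168 0.0418 33333333333332222222223333444443334333322222222223333333344444444
171 0.0401 33333333332222222222233444444444444443322222222222222333344444444
174 0.0383 33333333322222222222233444444444444443322222222222222223334444444
177 0.0366 33333332222222222222233444444444444443322222222222222222334444444
180 0.0349 33333322222222222222233444444444444443322222222222222222334444444
183 0.0331 33333322222222222222233444444444444443322222222222222222334444444
186 0.0313 33333222222222222222223344444444444433222222222222222222334444444
189 0.0296 33333222222222222222222222222222222222222222222222222222333444444
```

Emit:
step_arm:
  increments:
    - {"dx":0.08,"dy":0,"dz":0,"yaw":0}
    - {"dx":0.08,"dy":0,"dz":0,"yaw":0}

```text
t: 23.62
tcp_pos: [0.5173, 0.0043, 0.1189]
orientation: [2.307, 2.132, -0.001]
ft_force: [-2.8, -2.4, 5.8]
opening: 0.009
gripper_force: 2.8
```

Emit:
step_arm:
  increments:
    - {"dx":0.08,"dy":0,"dz":0,"yaw":0}
    - {"dx":0.08,"dy":0,"dz":0,"yaw":0}

```text
t: 23.88
tcp_pos: [0.5174, 0.0051, 0.1189]
orientation: [2.307, 2.132, -0.001]
ft_force: [-2.8, -2.3, 6.1]
opening: 0.002
gripper_force: 2.8
```

Emit:
step_arm:
  increments:
    - {"dx":0.08,"dy":0,"dz":0,"yaw":0}
    - {"dx":0.08,"dy":0,"dz":0,"yaw":0}

```text
t: 24.12
tcp_pos: [0.5174, 0.0057, 0.119]
orientation: [2.307, 2.132, -0.001]
ft_force: [-2.2, -1.8, 6.4]
opening: 0.002
gripper_force: 2.8
```

```bash
cat > q.py <<'E'
from h import *
from rig import r,vision
A=[]
for i in range(3):
    s=r.state();f=vision.grab_frame("wrist");A.append(np.r_[s["tcp_pos"]*1e3,s["ft_force"]])
print(np.mean(A,0).round(2));cw=cam(f,s);print([e for e in jaw(f["color"],cw) if e[0]>17])
E
python3 q.py
```

```text
[517.44   5.68 118.96  -1.95  -2.13   5.85]
[(np.float64(21.0), 20.4), (np.float64(37.5), 13.8), (np.float64(46.5), -5.8), (np.float64(51.0), 8.8), (np.float64(55.5), -6.1), (np.float64(57.5), 3.9)]
```

Emit:
step_arm:
  increments:
    - {"dx":0.1,"dy":0,"dz":0,"yaw":0}
    - {"dx":0.1,"dy":0,"dz":0,"yaw":0}

```text
t: 24.52
tcp_pos: [0.5178, 0.0065, 0.119]
orientation: [2.306, 2.132, -0.001]
ft_force: [-1.8, -3.2, 4.1]
opening: 0.004
gripper_force: 2.5
```

```bash
python3 q.py
```

```text
[517.81   6.55 118.97  -1.72  -3.49   4.51]
[(np.float64(22.0), 13.8), (np.float64(37.5), 13.8), (np.float64(46.5), -5.5), (np.float64(51.0), 8.9), (np.float64(55.5), -6.3)]
```

Emit:
step_arm:
  increments:
    - {"dx":0.1,"dy":0,"dz":0,"yaw":0}
    - {"dx":0.1,"dy":0,"dz":0,"yaw":0}

```text
t: 24.92
tcp_pos: [0.5183, 0.0082, 0.119]
orientation: [2.306, 2.132, 0.001]
ft_force: [-0.6, -3.5, 4.6]
opening: 0.005
gripper_force: 2.4
```

```bash
python3 q.py
```

```text
[518.25   8.21 118.99  -0.57  -3.94   4.91]
[(np.float64(24.0), 7.6), (np.float64(37.5), 13.9), (np.float64(46.5), -5.4), (np.float64(51.0), 9.1), (np.float64(55.5), -6.3), (np.float64(58.0), 3.6)]
```

The jaw edges have stopped (37.5/46.5) while the fingertip moved on, and the drag rose from ~2.2 to ~3.9 N. The jaw is closed snugly. Lift straight up.

Emit:
step_arm:
  increments:
    - {"dx":0,"dy":0,"dz":-0.5,"yaw":0}
    - {"dx":0,"dy":0,"dz":-1.5,"yaw":0}
    - {"dx":0,"dy":0,"dz":-4,"yaw":0}
    - {"dx":-2,"dy":0,"dz":-7,"yaw":0}
    - {"dx":-4,"dy":0,"dz":-8,"yaw":0}
    - {"dx":-5.7,"dy":0,"dz":-8,"yaw":0}
    - {"dx":-5.7,"dy":0,"dz":-8,"yaw":0}

```text
t: 25.95
tcp_pos: [0.5123, -0.0496, 0.198]
orientation: [-2.309, -2.129, 0.002]
ft_force: [0.2, 0.3, -0.1]
opening: 0.003
gripper_force: 0.0
```

```bash
python3 - <<'E'
from h import *
from rig import r,vision
s=r.state();f=vision.grab_frame("wrist");cw=cam(f,s);print(s["tcp_pos"],s["ft_force"])
hs=cv2.cvtColor(cv2.GaussianBlur(f["color"],(3,3),0),cv2.COLOR_RGB2HSV)
for y in range(24,130,3): print(y,onz(cw,(254,y),.1125)[1].round(4),''.join('%d'%(v//26) for v in hs[y,225:290,2]))
E
```

```text
[ 0.51231739 -0.04959807  0.19795159] [ 0.23187632  0.28727617 -0.09313288]
24 0.0808 88888888888888765444444444433333333333222222344567888888888888888
27 0.0788 88888888888888765554333223333333333332222223344455555555567888888
30 0.0768 88888888888887755555667777777777777777778877654444444454557888888
33 0.0748 88888888888887654467999999999999999999999999975444444444557788888
36 0.0728 88888888888887765689999999999999999999999999998754444444457788888
39 0.0708 88888888888887778899999999987766566678899999999986554444557888888
42 0.0687 88888888888888889999999875445566777665556789999999865445567888888
45 0.0667 88888888888888999999987556899999999999987667999999987655567888888
48 0.0646 88888888888889999999865689999999999999998755789999999875556788888
51 0.0626 88888888888999999999865689999999999999999765689999999986555567888
54 0.0605 88888888888899999999865689999999999999999765789999999875544456788
57 0.0584 88888888777788999999987678999999999999998767899999987665444444556
60 0.0563 55555555555556789999999877889999999999999889999999865444333333445
63 0.0542 44455555666555678999999999
[... 1020 characters left out ...]
44333334
105 0.0236 33323333332222222222222222222222222222233333333333333334444444444
108 0.0213 33333444432111122222222222222222222222222223333333334445666666654
111 0.019 21223454431111122222222222222222222222222222333333455556677777765
114 0.0167 11124554421111112222222222222222222222222222222223344456667667665
117 0.0144 11134555321111112222222222234444444444322222222222233344556666654
120 0.0121 11134555421111112222222222344555555554322222222222223333334444344
123 0.0098 11134555421111112222222222344555555554322222222222233333333333333
126 0.0074 11134555421111112222222222344555555554432222222222233333333332233
129 0.0051 11134555421111112222222222345555555554432222222222222222223222233
```

The nut sits flat and square between both jaws, with its flats at y≈0.076 and 0.047, and the robot is clear of it.

```bash
python3 -c "
from rig import r
print(r.sign_off())"
```

```text
the job is handed in; nothing more can be done
None
```

The large hex nut lies flat on the caliper bed with a flat against each jaw. The moving jaw was rolled snug on it by the thumbwheel alone (5–6.5 N press, about 4 N peak drag), and the job was handed in at about 26 s with the robot clear.

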